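# Unload the instrument cases from the sprung transport rack

### The job

The flat black instrument cases are locked in the plywood transport rack by a sprung catch bar that slides shut again as soon as it is let go. Push the wooden wedge fully home between the rack's fence and the catch's roller so that it alone holds the catch open, then take out all the cases and stack them squarely, lid up, in one column on the middle of the wooden board, long sides along the board. When they are all there, pull the wedge out so that the catch springs shut and lay it back on the middle of its black rubber slab; do not knock the beaker or the vial over or aside.

Things in the scene. Friction and masses are not known exactly. Their poses are not given: they have to be found in the camera images.
- rack: fixed plywood transport rack, origin at the centre of its underside on the table. In each of its two bays one or two cases lie on each other, long axis along rack x. End walls (rack x = +-75) and corner posts (rack x = +-58, 12 thick), tops 50 mm above the table, leave about 3 mm of play; between the posts the long sides are free for fingers, 33 mm between neighbouring cases
- bay_left (a point): centre of the left bay's floor, 8 mm above the table (rack x = 0, y = +47.5)
- bay_right (a point): centre of the right bay's floor, 8 mm above the table (rack x = 0, y = -47.5)
- fence (a point): middle of the fence's inner end at table height, rack x = -69, y = -100. Fence: plywood, 24 thick, 42 high, running out from the rack's right side along rack -y; its face looks to rack -x and lies at rack x = -69 from the stop block (face at rack y = -100) out to rack y = -178, then flares back to x = -60 at y = -196
- catch (a joint): the sprung catch: an aluminium bar along rack y, 57 to 63 mm above the table, over the near ends of all cases, overlapping them by 11 mm; 0 when shut, growing in metres as it slides to rack -x, at most 0.028. A spring shuts it (2 N shut, 3.3 N open); above 0.016 the cases can be lifted straight up. The wedge fully home opens it 0.020
- roller (a point): middle of the catch's upright steel roller pin (14 mm across, 6 to 57 mm above the table) right of the rack; it moves with the catch. Shut, it stands at rack x = -89, y = -177, with a 13 mm gap between pin and fence face. The wedge pushed nose first along the fence towards the stop (rack +y) forces pin and catch away with about 5 to 15 N
- wedge_home (a point): point of the rack at table height where the wedge's origin lies when fully home, in practice within 5 mm: rack x = -85.5, y = -208, the wedge's axes parallel to the rack's, its straight face flat on the fence, its nose against the stop. It slides in on the table, and out again along rack -y
- wedge: loose pale wooden wedge, 150 long, 40 high, 0.12 kg, lying flat; origin on its underside amid its parallel part: 33 thick (x -16.5 to 16.5), 85 long (y -42.5 to 42.5). Its face at x = 16.5 is straight all along and goes against the fence; the other slants from x = -16.5 at y = 42.5 to x = 10.5 at the nose, y = 107.5. Grip across x, near y = -15: home, fence and pin begin at y = +12
- wedge_mid (a point): middle of the wedge's length on its underside (y = 32.5 in the wedge's frame)
- mat: fixed black rubber slab, 115 (its x) by 185 (its y) and 20 mm thick, origin at the centre of its underside; the wedge lies on it at the start
- board: fixed brown wooden board for the column, 172 (its x) by 92 (its y) and 20 mm thick, origin at the centre of its underside; a case stands on it with its y along the board's x, either way round
- board_top (a point): centre of the board's upper face, 20 mm above the table
- case_a: flat black instrument case with a smoked window in its closed lid (the lid does not open), 142 long along its y, 62 wide along its x (67 over hinge and front catch) and 23 high, 0.14 kg, origin at the centre of its underside, z up; take it across its 62 mm width. At the start in the left bay (rack +y), underneath
- case_b: flat black instrument case with a smoked window in its closed lid (the lid does not open), 142 long along its y, 62 wide along its x (67 over hinge and front catch) and 23 high, 0.14 kg, origin at the centre of its underside, z up; take it across its 62 mm width. At the start in the right bay, underneath
- case_c: flat black instrument case with a smoked window in its closed lid (the lid does not open), 142 long along its y, 62 wide along its x (67 over hinge and front catch) and 23 high, 0.14 kg, origin at the centre of its underside, z up; take it across its 62 mm width. If present, at the start in the left bay on case_a
- case_d: flat black instrument case with a smoked window in its closed lid (the lid does not open), 142 long along its y, 62 wide along its x (67 over hinge and front catch) and 23 high, 0.14 kg, origin at the centre of its underside, z up; take it across its 62 mm width. If present, at the start in the right bay on case_b
- beaker: bystander: tall clear beaker, 91x99x141 mm, standing right of the rack, origin at the centre of its underside
- vial: bystander: clear vial with a black cap, 47 mm across, 124 high, standing left of the rack, origin at the centre of its underside
There are look-alikes about, which are no part of the job. What is shaped like the case_c but blue is not meant.

How it is judged:
On the way, in this order (a step that is already met when the one before it is completed fails the run):
1. the wedge alone holds the catch open, the gripper touching neither (value of joint catch above 0.016 m and contact force between wedge and rack above 0.5 N and horizontal distance between wedge and wedge_home below 0.02 m and contact force between each of wedge, rack and the fingers below 0.05 N), for 0.5 s.
2. all cases stand in the column on the board while the catch is still wedged open (horizontal distance between each of case_a, case_b, case_c, case_d and board_top below 0.012 m and angle between each of case_a, case_b, case_c, case_d's own z axis and vertical below 0.06 rad and angle between the y axis of each of case_a, case_b, case_c, case_d and the x axis of board, either way round below 0.14 rad and height (world z) of each of case_a, case_b, case_c, case_d above 0.016 m and linear speed of each of case_a, case_b, case_c, case_d below 0.02 m/s and contact force between each of case_a, case_b, case_c, case_d and the fingers below 0.05 N and value of joint catch above 0.015 m), for 0.4 s.
3. the wedge is out and the catch has sprung shut (value of joint catch below 0.003 m and horizontal distance between wedge and wedge_home above 0.08 m), for 0.2 s.
At the end, for the whole second after the job is handed in: all cases level, lid up, in one column on the board, centres within 12 mm of the board's centre, long sides within 0.14 rad of its; catch shut (under 3 mm); wedge flat on its slab, its middle within 35 mm of the slab's centre; all released and at rest (horizontal distance between each of case_a, case_b, case_c, case_d and board_top below 0.012 m and angle between each of case_a, case_b, case_c, case_d's own z axis and vertical below 0.06 rad and angle between the y axis of each of case_a, case_b, case_c, case_d and the x axis of board, either way round below 0.14 rad and height (world z) of each of case_a, case_b, case_c, case_d, wedge above 0.016 m and linear speed of each of case_a, case_b, case_c, case_d, wedge below 0.02 m/s and contact force between each of case_a, case_b, case_c, case_d and the fingers below 0.05 N and value of joint catch below 0.003 m and horizontal distance between wedge_mid and mat below 0.035 m and angle between wedge's own z axis and vertical below 0.1 rad and height (world z) of wedge below 0.026 m); the robot touches nothing.
It fails at once if the beaker is knocked over or pushed more than 40 mm (distance of beaker from where it was at the start of the episode above 0.04 m or angle between beaker's own z axis and vertical above 0.5 rad).
It fails at once if the vial is knocked over or pushed more than 40 mm (distance of vial from where it was at the start of the episode above 0.04 m or angle between vial's own z axis and vertical above 0.5 rad).
Of case_c, case_d only 1 to 2 are there at a start; the rules pass over those that are not, and their reading is None.
At some moment in a run one of wedge may be knocked a few centimetres aside while the robot is not near it.
Once in a run the grip may slacken for a moment while it holds something.
It also fails if it takes over 208 s, if anything falls off the work surface, if the arm or the gripper's body presses on something with over 40 N, if the wrist force passes 120 N, or if a joint passes its speed limit or range.

### The arm

A 6-joint arm with a two-finger parallel gripper is mounted at the origin on the work surface; the furniture and walls round the work are solid. World frame = base frame: x ahead of the robot, y to its left, z up, the work surface at z = 0. Lengths are in m, angles in rad, forces in N, time in s.
With the tool pointing down it reaches from about 0.225 to 0.725 m from the base axis. Payload 3.1 kg.
Tool frame: the origin (TCP) lies where the fingers leave the gripper's body, on its centre line; the fingertips stand 73 mm ahead of it and the grasp point (between the pads) lies 54 mm ahead of it; z points along the fingers, y is the line along which they close (so a half turn about z gives the same grasp; the last joint's range is limited). The gripper opens to 85 mm and grips with 20 to 120 N. Pads are 22 mm wide; open, the fingers measure 114 mm over their backs; the gripper's body (76 mm by 85 mm) begins 54 mm behind the grasp point. The pads swing forward as they close: fully open they stand 13 mm farther back than shut.
Start: joints at [1.035, 0.048, 0.099, 1.622, 0, 1.443], TCP at [0.208, 0.482, 0.304] pointing down, gripper open.
Joint ranges: [-2.91, 2.91], [-0.99, 1.94], [-1.21, 1.42], [-2.12, 2.29], [-1.49, 1.47], [-3.14, 3.14]. Speed limits (rad/s): [2.79, 2.79, 3.14, 3.14, 3.14, 3.14].

### API

Orientations are given as [roll, pitch, yaw] about the fixed x, y, z axes, in that order (R = Rz(yaw) Ry(pitch) Rx(roll)).
In Python, from plant import state, vision, ticket gives the robot as it stands. The module is installed in compiled form; this text tells all that it offers.
- The arm moves only by the shell command python3 -m handwheel 'ROWS' [FORCE]. ROWS is JSON, a list of rows, each a list of 3 entries, a list of its own where there are three numbers: the turn, a rotation vector about the tool's x, y, z as a fraction of full scale, then the shift along the tool's x, y, z as a fraction of full scale, then the opening, from -1 (shut) to 1 (fully open). A call has 1 to 5 rows; each row is the pose to reach, as a shift and turn from the pose commanded when the call began, along the tool's axes at that moment, turning the shorter way round; what a row does not reach only later rows make up. Full scale, the value 1, is 100 mm for a shift and pi rad for a turn. A row lasts 1/12 s, in which the tool goes at most 41.7 mm and 7.16 degrees, less where a joint would pass 70% of its speed; a pose out of reach is approached as far as the arm can. A call with a number of a shift or a turn outside -1 to 1 is refused whole. A call with a gripper value outside its range is refused whole. The fingers move at their own pace and stop on an object; FORCE is the grip in N (left out, the last holds). Time passes only in rows, so rows that repeat a pose let the fingers close. It gives the time, the measured TCP pose, the force, the opening and the grip force at its end, in the units of the state.
- state(): the state, without advancing time (a new reading comes with each control period).
- vision.read_camera(name): name is "scene" or "top" or "wrist"; returns (picture, depth): 420x560x3 uint8, blue, green, red; 420x560 float32, m along the optical axis (not along the pixel's ray), 0 where there is no reading.
- vision.get_calibration(name): a dict with "intrinsics" (3x3 intrinsics, pixels), "world_from_camera" (4x4, takes a point from camera to world coordinates). Camera axes: x right, y up, looking along -z (the intrinsics and any distortion apply to the point x, -y, -z); pixel columns grow to the right and rows downward; lengths in m; the calibration is good to about 2 mm. A picture is of the moment at which its call begins: read the wrist's pose just before it. get_calibration takes no time and is no camera call; for the wrist camera it gives the pose at the moment of the call.
- ticket.close_job(): hands the job in; it is judged then, once.
The state is a dict: "clock": time; "joint_pos": joint angles; "qvel": joint speeds; "effort": joint torques, N m; "tcp_pos": TCP position; "eef_rot": TCP orientation; "wrist_force": force on the tool from outside, world axes, zero at the start; "torque": the same for the moment, N m; "width": finger opening in m; "gripper_force": force on a finger pad.
Only numpy, scipy, OpenCV 4.12 (cv2) and the standard library are available. Lean on these libraries where they do the work, as an engineer would, in place of code of your own. Each camera call takes 0.05 s, during which the arm holds its last target. There are 200 camera calls.

## Working session

There is one attempt and no reset: what is moved stays moved. The work goes in short steps, Python scripts to look and compute and a shell command to move; the robot and the scene stay as the last step left them, time stands still between calls to the robot, and variables do not carry over. Pictures are saved under pics/ and viewed, at most 21 in all, crops included, and the job is handed in when it is done.

```bash
mkdir -p pics
cat > h.py <<'E'
import numpy as np, cv2
from plant import state, vision, ticket
from scipy.spatial.transform import Rotation as R
def snap(name,fn=None):
    c=vision.get_calibration(name); im,d=vision.read_camera(name)
    if fn: cv2.imwrite('pics/'+fn,im)
    return im,d,np.array(c['intrinsics']),np.array(c['world_from_camera']),c
def cloud(d,K,T):
    v,u=np.mgrid[:d.shape[0],:d.shape[1]]
    x=(u-K[0,2])/K[0,0]*d; y=(v-K[1,2])/K[1,1]*d
    P=np.stack([x,-y,-d],-1)
    return P@T[:3,:3].T+T[:3,3]
def ray(u,v,K,T,z):
    r=T[:3,:3]@np.array([(u-K[0,2])/K[0,0],-(v-K[1,2])/K[1,1],-1]); o=T[:3,3]
    return o+r*(z-o[2])/r[2]
E
python3 - <<'E'
from h import *
for n in ('scene','top'):
    im,d,K,T,c=snap(n,n+'.png'); print(n,K.tolist(),T.round(3).tolist(),[k for k in c], (d>0).mean())
    np.savez(n+'.npz',im=im,d=d,K=K,T=T)
print(state())
E
```

```text
scene [[419.26824665876853, 0.0, 276.8596683418425], [0.0, 419.26824665876853, 209.31574042808955], [0.0, 0.0, 1.0]] [[0.75, 0.487, -0.448, -0.013], [-0.661, 0.56, -0.499, -0.544], [0.008, 0.671, 0.742, 0.956], [0.0, 0.0, 0.0, 1.0]] ['intrinsics', 'world_from_camera'] 0.9958630952380952
top [[542.7169442888063, 0.0, 281.49788874433193], [0.0, 542.7169442888063, 205.6724270100601], [0.0, 0.0, 1.0]] [[-0.338, 0.878, -0.34, -0.165], [-0.941, -0.316, 0.121, 0.314], [-0.001, 0.361, 0.933, 1.971], [0.0, 0.0, 0.0, 1.0]] ['intrinsics', 'world_from_camera'] 0.9960969387755102
{'clock': 0.1, 'joint_pos': array([ 1.03518210e+00,  4.86557364e-02,  9.77281201e-02,  1.62201978e+00,
       -4.39753985e-05,  1.44300231e+00]), 'qvel': array([ 1.79372846e-03, -1.44747739e-03,  2.82804569e-03, -3.45820244e-05,
        1.92379747e-03, -3.29001394e-04]), 'effort': array([ 1.90256607e-03, -3.39852548e+01,  3.20935106e+01,  1.58933736e-02,
       -2.17502748e-04, -2.96976089e-05]), 'tcp_pos': array([0.20802459, 0.48157512, 0.30283173]), 'eef_rot': array([-3.13945352e+00, -2.30528967e-04,  2.73377225e+00]), 'wrist_force': array([ 0.0909051 ,  0.39535004, -0.30907727]), 'torque': array([ 0.02756975, -0.02593022, -0.00844833]), 'gripper_force': 0.0, 'width': 0.08523867915055575}
```

View pics/top.png

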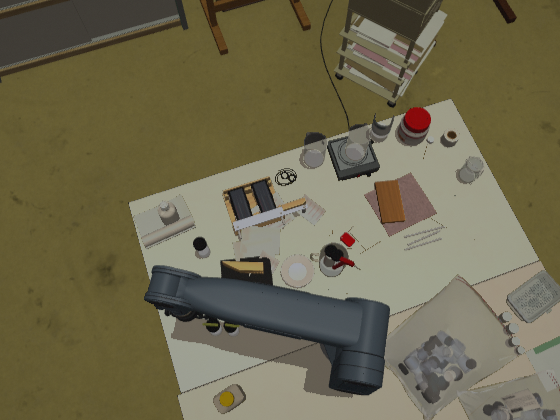

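View pics/scene.png

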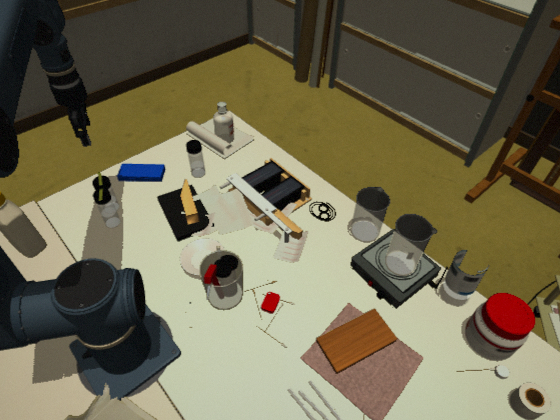

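The top view shows the rack around (257,203), the mat and wedge around (246,270), the board at (390,201), the vial at (200,245) and the beaker at (314,150). The blue look-alike is at (140,172) in the scene view. Next I'll enlarge these areas.

Run:
```python
from h import *
out=[]
for n,(x0,y0,w,h) in (('scene',(150,150,180,120)),('top',(205,165,120,125))):
    z=np.load(n+'.npz'); im=z['im'][y0:y0+h,x0:x0+w]; s=min(800/w,600/h)/1.0
    out.append(cv2.resize(im,(400,int(400*h/w)),interpolation=cv2.INTER_CUBIC) if 0 else cv2.resize(im,None,fx=4,fy=4,interpolation=cv2.INTER_CUBIC))
cv2.imwrite('pics/c1.png',out[0]); cv2.imwrite('pics/c2.png',out[1])
# board, mat masks
for n in ('scene','top'):
    z=np.load(n+'.npz'); im,d,K,T=[z[k] for k in ('im','d','K','T')]
    P=cloud(d,K,T); hsv=cv2.cvtColor(im,cv2.COLOR_BGR2HSV)
    W=(P[...,0]>.1)&(P[...,0]<.9)&(abs(P[...,1])<.7)
    m={'board':(hsv[...,0]<16)&(hsv[...,1]>130)&(P[...,2]>.012)&(P[...,2]<.03)&W,
       'mat':(hsv[...,2]<60)&(P[...,2]>.01)&(P[...,2]<.03)&W,
       'tall':(P[...,2]>.09)&(P[...,2]<.16)&W,
       'wood':(hsv[...,1]>70)&(hsv[...,0]>8)&(hsv[...,0]<28)&(P[...,2]>.03)&(P[...,2]<.075)&W,
       'red':0*W}
    for k,mm in m.items():
        cs,_=cv2.findContours((mm*255).astype(np.uint8),cv2.RETR_EXTERNAL,cv2.CHAIN_APPROX_NONE)
        for c in cs:
            if cv2.contourArea(c)<60: continue
            M=np.zeros(mm.shape,np.uint8); cv2.drawContours(M,[c],-1,1,-1); p=P[(M>0)&mm]
            r=cv2.minAreaRect((p[:,:2]*1000).astype(np.float32))
            print(n,k,c.mean((0,1)).astype(int),np.round(r[0],0),np.round(r[1],0),round(r[2],1),'z',np.percentile(p[:,2],[5,50,95]).round(3))
```

```text
scene board [354 340] [ 423. -344.] [ 92. 173.] 76.3 z [0.016 0.019 0.022]
scene mat [409 292] [ 626. -354.] [ 44. 186.] 70.9 z [0.015 0.024 0.029]
scene mat [323 211] [654.  -9.] [66. 30.] 42.7 z [0.013 0.016 0.02 ]
scene mat [184 213] [342. 269.] [187. 113.] 76.7 z [0.015 0.019 0.022]
scene mat [269 185] [601. 178.] [12. 95.] 85.9 z [0.011 0.021 0.029]
scene tall [505 318] [ 669. -548.] [106. 103.] 30.6 z [0.093 0.127 0.13 ]
scene tall [466 270] [ 703. -420.] [77. 59.] 71.8 z [0.093 0.12  0.144]
scene tall [218 273] [245. -37.] [144. 112.] 13.1 z [0.094 0.121 0.144]
scene tall [405 252] [ 633. -298.] [43. 84.] 30.7 z [0.093 0.126 0.157]
scene tall [412 232] [ 680. -277.] [25. 74.] 22.0 z [0.114 0.141 0.158]
scene tall [371 204] [ 700. -134.] [92. 88.] 65.0 z [0.092 0.118 0.14 ]
scene tall [101 189] [174. 411.] [123.  46.] 66.1 z [0.093 0.116 0.125]
scene tall [193 148] [473. 392.] [45. 45.] 43.7 z [0.091 0.119 0.124]
scene tall [221 114] [640. 467.] [55. 66.] 59.8 z [0.094 0.112 0.154]
scene wood [533 397] [ 592. -682.] [38. 38.] 27.6 z [0.032 0.045 0.049]
scene wood [287 222] [529
[... 671 characters left out ...]
9]
top tall [166 209] [641. 475.] [61. 65.] 8.4 z [0.096 0.113 0.155]
top tall [473 164] [ 426. -671.] [57. 73.] 83.6 z [0.094 0.113 0.121]
top tall [355 148] [ 633. -272.] [81. 43.] 57.6 z [0.095 0.129 0.158]
top tall [314 144] [ 703. -133.] [88. 93.] 68.7 z [0.093 0.12  0.141]
top tall [359 135] [ 676. -304.] [76. 30.] 50.1 z [0.094 0.127 0.158]
top tall [382 123] [ 700. -414.] [76. 53.] 66.0 z [0.092 0.117 0.143]
top tall [415 122] [ 670. -547.] [105. 111.] 18.7 z [0.097 0.125 0.135]
top wood [243 265] [364. 277.] [150.  43.] 62.1 z [0.039 0.057 0.066]
top wood [290 204] [532.  26.] [ 33. 118.] 5.0 z [0.032 0.04  0.051]
top wood [246 185] [656. 162.] [187.  36.] 89.3 z [0.034 0.047 0.056]
```

View pics/c1.png

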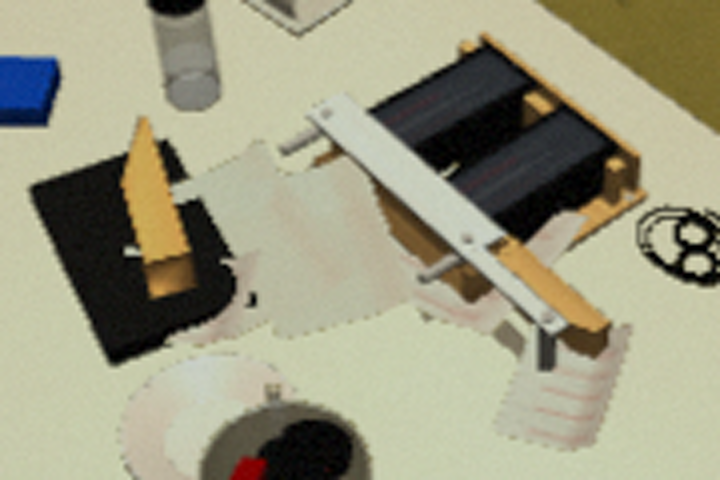

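View pics/c2.png

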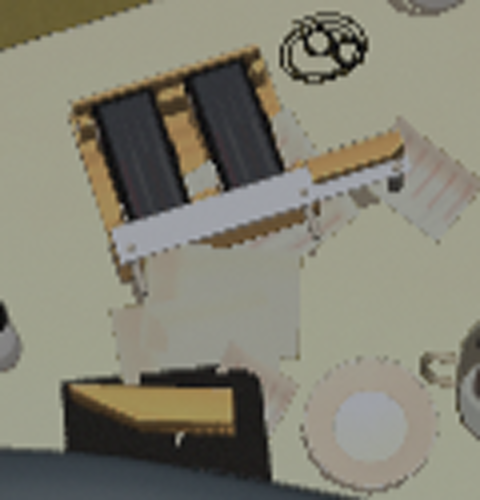

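```bash
cat >> h.py <<'E'
def plan(x,y,z,yaw):
    s=state(); r=R.from_euler('xyz',s['eef_rot']); t=R.from_euler('xyz',[np.pi,0,yaw])
    d=r.inv().apply(np.array([x,y,z])-s['tcp_pos'])*10; w=(r.inv()*t).as_rotvec()/np.pi
    print('shift(100mm)',d.round(3),'turn',w.round(4),'at',s['tcp_pos'].round(4),s['eef_rot'].round(3),'w',round(s['width'],4),'F',s['wrist_force'].round(1),'t',round(s['clock'],1))
E
python3 - <<'E'
from h import *
plan(.42,.15,.36,np.pi/2)
for n in ('scene','top'):
    z=np.load(n+'.npz'); im,d,K,T=[z[k] for k in ('im','d','K','T')]
    P=cloud(d,K,T); hsv=cv2.cvtColor(im,cv2.COLOR_BGR2HSV)
    dark=(hsv[...,2]<75)&(abs(P[...,0]-.6)<.09)&(abs(P[...,1]-.15)<.1)&(P[...,2]>.02)
    for a,b in ((.07,.15),(.15,.25)):
        q=P[dark&(P[...,1]>a)&(P[...,1]<b)]; print(n,len(q),np.percentile(q[:,2],[10,25,50,75,90]).round(3),q.mean(0).round(3))
    bar=(hsv[...,1]<40)&(hsv[...,2]>120)&(P[...,2]>.05)&(P[...,2]<.07)&(abs(P[...,0]-.5)<.1)&(P[...,1]>-.1)&(P[...,1]<.3)
    print(cv2.minAreaRect((P[bar][:,:2]*1000).astype(np.float32)))
E
```

```text
shift(100mm) [-3.261 -2.204 -0.568] turn [-6.000e-04  3.000e-04  3.702e-01] at [0.208  0.4816 0.3028] [-3.139 -0.     2.734] w 0.0852 F [ 0.1  0.4 -0.3] t 0.1
scene 789 [0.033 0.048 0.051 0.052 0.054] [0.599 0.106 0.048]
scene 737 [0.031 0.046 0.051 0.052 0.054] [0.6   0.198 0.047]
((499.1302490234375, 117.51360321044922), (290.723876953125, 75.53437805175781), 88.56809997558594)
top 517 [0.044 0.048 0.051 0.055 0.058] [0.6   0.116 0.051]
top 542 [0.04  0.046 0.05  0.054 0.058] [0.603 0.209 0.049]
((492.4192199707031, 119.99636840820312), (287.4370422363281, 86.62708282470703), 81.74111938476562)
```

Both bays show case tops near 54 mm, so there are four cases. I'm moving the wrist camera over the rack.

```bash
A='x'; 
python3 -m handwheel '[[[0,0,0],[-0.4,-0.27,-0.07],1],[[0,0,0],[-0.8,-0.55,-0.14],1],[[0,0,0],[-0.8,-0.55,-0.14],1]]' >/dev/null
python3 -m handwheel '[[[0,0,0],[-0.4,-0.27,-0.07],1],[[0,0,0],[-0.8,-0.55,-0.14],1],[[0,0,0],[-0.8,-0.55,-0.14],1]]' >/dev/null
python3 -m handwheel '[[[0,0,0],[-0.4,-0.27,-0.07],1],[[0,0,0],[-0.8,-0.55,-0.14],1],[[0,0,0],[-0.8,-0.55,-0.14],1]]' >/dev/null
python3 -m handwheel '[[[0,0,0],[-0.4,-0.27,-0.07],1],[[0,0,0],[-0.8,-0.55,-0.14],1],[[0,0,0],[-0.8,-0.55,-0.14],1]]' >/dev/null
python3 -m handwheel '[[[0,0,0.18],[0,0,0],1],[[0,0,0.18],[0,0,0],1],[[0,0,0.18],[0,0,0],1],[[0,0,0.18],[0,0,0],1],[[0,0,0.18],[0,0,0],1]]'>/dev/null
python3 -m handwheel '[[[0,0,0.19],[0,0,0],1],[[0,0,0.19],[0,0,0],1],[[0,0,0.19],[0,0,0],1],[[0,0,0.19],[0,0,0],1],[[0,0,0.19],[0,0,0],1]]'
python3 - <<'E'
from h import *
plan(.42,.15,.36,np.pi/2)
im,d,K,T,c=snap('wrist','w1.png'); np.savez('w1.npz',im=im,d=d,K=K,T=T); print(T.round(3),K[0,0],(d>0).mean())
E
```

```text
clock: 1.93
tcp_pos: [0.4145, 0.153, 0.3593]
eef_rot: [-3.14, 0.0, 1.566]
wrist_force: [-0.2, 0.1, -0.4]
width: 0.0852
gripper_force: 0.0
shift(100mm) [-0.03   0.055 -0.007] turn [-0.0004  0.0001 -0.0016] at [0.4145 0.153  0.3593] [-3.14   0.     1.566] w 0.0852 F [-0.2  0.1 -0.4] t 1.9
[[ 1.     0.004  0.003  0.415]
 [-0.005  0.959  0.283  0.224]
 [-0.002 -0.283  0.959  0.429]
 [ 0.     0.     0.     1.   ]] 338.8027286944407 0.9958078231292516
```

View pics/w1.png

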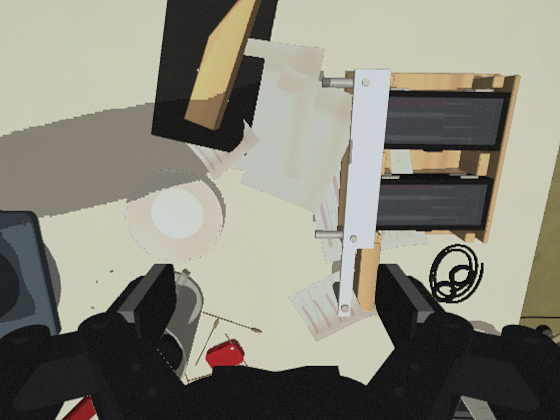

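The wrist view shows the bar along x≈365, case windows at (445,122) and (435,202), the fence at (368,272) and the roller arm end at (345,305). The wedge runs from (205,120) up past the image top with its nose upward. Next I'll measure these.

Run:
```python
from h import *
z=np.load('w1.npz'); im,d,K,T=[z[k] for k in ('im','d','K','T')]
P=cloud(d,K,T); hsv=cv2.cvtColor(im,cv2.COLOR_BGR2HSV)
X,Y,Z=P[...,0],P[...,1],P[...,2]
wood=(hsv[...,1]>70)&(hsv[...,0]>8)&(hsv[...,0]<28)
def rep(k,m):
    m=cv2.morphologyEx(m.astype(np.uint8),cv2.MORPH_OPEN,np.ones((3,3)))>0
    n,l,st,_=cv2.connectedComponentsWithStats(m.astype(np.uint8))
    for i in range(1,n):
        if st[i,4]<150: continue
        p=P[l==i]; r=cv2.minAreaRect((p[:,:2]*1000).astype(np.float32)); b=cv2.boxPoints(r)
        print(k,st[i].tolist(),np.round(r[0],1),np.round(r[1],1),round(r[2],1),'z',np.percentile(p[:,2],[5,50,95]).round(4),b.round(0).tolist())
G=(Z>.03)
rep('wall',wood&(X>.63)&(Z>.044)&(Z<.056))
rep('fence',wood&(X>.46)&(Y<.07)&(Z>.036)&(Z<.048)&(Y>-.12))
rep('bar',(hsv[...,1]<50)&(hsv[...,2]>120)&(Z>.057)&(Z<.069)&(X>.45))
rep('wedge',wood&(X<.45)&(Z>.052))
rep('mat',(hsv[...,2]<60)&(Z>.013)&(Z<.027)&(X<.45)&(X>.25)&(Y>.1))
rep('case',(hsv[...,2]<90)&(Z>.048)&(Z<.06)&(X>.5)&(Y>.03))
```

```text
wall [481, 75, 39, 168, 1057] [664.4 160.8] [188.   10.8] 88.7 z [0.046  0.0495 0.0524] [[657.0, 67.0], [668.0, 67.0], [672.0, 255.0], [661.0, 255.0]]
wall [490, 76, 15, 12, 158] [648.2 248.3] [11.4 12. ] 87.1 z [0.0455 0.0495 0.0506] [[642.0, 243.0], [654.0, 242.0], [655.0, 254.0], [643.0, 254.0]]
wall [475, 153, 15, 23, 270] [647.2 160.9] [25.  12.8] 88.3 z [0.0464 0.0494 0.051 ] [[640.0, 149.0], [653.0, 148.0], [654.0, 173.0], [641.0, 174.0]]
fence [356, 238, 25, 73, 1179] [529.9  18.6] [102.1  23.8] 89.3 z [0.0404 0.0422 0.0434] [[517.0, -32.0], [541.0, -33.0], [542.0, 69.0], [519.0, 70.0]]
bar [337, 69, 54, 248, 6970] [510.6 116.7] [286.9  37.4] 89.2 z [0.0618 0.0631 0.0645] [[490.0, -26.0], [527.0, -27.0], [531.0, 260.0], [494.0, 260.0]]
wedge [185, 0, 72, 130, 4148] [358.2 261.2] [ 96.7 113.7] 10.8 z [0.0583 0.06   0.0614] [[300.0, 308.0], [321.0, 196.0], [416.0, 214.0], [395.0, 326.0]]
mat [152, 0, 112, 152, 8799] [339.3 258.7] [159.6 114. ] 76.8 z [0.0188 0.0201 0.0215] [[265.0, 194.0], [376.0, 168.0], [413.0, 323.0], [302.0, 349.0]]
mat [250, 0, 27, 40, 702] [400.9 315.5] [41.3 21.1] 77.0 z [0.0184 0.0199 0.0215] [[386.0, 298.0], [407.0, 293.0], [416.0, 333.0], [395.0, 338.0]]
case [384, 90, 127, 62, 6958] [598.6 207.4] [ 63.4 131.6] 88.6 z [0.0513 0.0526 0.0539] [[532.0, 177.0], [664.0, 174.0], [665.0, 237.0], [534.0, 241.0]]
case [376, 179, 118, 52, 5667] [596.2 114.1] [ 62.1 129. ] 89.8 z [0.0514 0.0527 0.054 ] [[532.0, 83.0], [661.0, 83.0], [661.0, 145.0], [532.0, 145.0]]
```

```bash
cat >> h.py <<'E'
def wedge(im,d,K,T,ztop,lim):
    P=cloud(d,K,T); hsv=cv2.cvtColor(im,cv2.COLOR_BGR2HSV)
    m=(hsv[...,1]>70)&(hsv[...,0]>8)&(hsv[...,0]<28)&(abs(P[...,2]-ztop)<.006)&(P[...,0]<lim)
    m=cv2.morphologyEx(m.astype(np.uint8),cv2.MORPH_OPEN,np.ones((3,3)))
    n,l,st,_=cv2.connectedComponentsWithStats(m); i=1+st[1:,4].argmax(); m=l==i
    e=[]
    for v in range(st[i,1]+3,st[i,1]+st[i,3]-3):
        u=np.flatnonzero(m[v]); e.append(ray(u.max()+.5,v,K,T,ztop)[:2])
    e=np.array(e); q=P[m][:,:2]
    f=cv2.fitLine((e*1000).astype(np.float32),cv2.DIST_HUBER,0,.01,.01).ravel(); dr=f[:2]*np.sign(f[1])
    ex=np.array([dr[1],-dr[0]]); y=q@dr; c=f[2:]/1000
    ymin=np.percentile(y,.3); face=c@ex; w=face-np.percentile((q@ex)[y<ymin+.06],1)
    o=ex*(face-.0165)+dr*(ymin+.0425)
    print('wedge box',st[i],'yaw',np.degrees(np.arctan2(-dr[0],dr[1])).round(2),'origin',o.round(4),'width',w.round(4),'len',np.ptp(y).round(4))
    return o,dr
E
python3 - <<'E'
from h import *
z=np.load('w1.npz'); im,d,K,T=[z[k] for k in ('im','d','K','T')]
o,dr=wedge(im,d,K,T,.06,.45)
g=o-.015*dr; yaw=np.arctan2(dr[1],dr[0]); print(g,yaw)
plan(g[0],g[1],.22,yaw)
E
```

```text
wedge box [ 185    0   72  130 4100] yaw -21.36 origin [0.3486 0.2459] width 0.0334 len 0.1324
[0.3431801  0.23189745] 1.1979076
shift(100mm) [ 0.784 -0.718  1.394] turn [-0.0003  0.0002  0.1164] at [0.4145 0.153  0.3593] [-3.14   0.     1.564] w 0.0853 F [0.1 0.2 0.4] t 2.0
```

```bash
python3 -m handwheel '[[[0,0,0],[0.4,-0.36,0.2],1],[[0,0,0],[0.78,-0.72,0.5],1],[[0,0,0],[0.78,-0.72,0.7],1],[[0,0,0],[0.78,-0.72,0.7],1]]' >/dev/null
python3 -m handwheel '[[[0,0,0.039],[0,0,0.25],1],[[0,0,0.078],[0,0,0.5],1],[[0,0,0.1164],[0,0,0.69],1],[[0,0,0.1164],[0,0,0.69],1],[[0,0,0.1164],[0,0,0.69],1]]'
python3 - <<'E'
from h import *
im,d,K,T,c=snap('wrist','w2.png')
o,dr=wedge(im,d,K,T,.06,.5)
g=o-.015*dr; yaw=np.arctan2(dr[1],dr[0]); print(g,yaw)
plan(g[0],g[1],.105,yaw)
E
```

```text
clock: 2.73
tcp_pos: [0.3423, 0.2305, 0.2203]
eef_rot: [-3.14, 0.002, 1.21]
wrist_force: [-0.8, -0.5, 0.1]
width: 0.0856
gripper_force: 0.0
wedge box [ 251   16   53  228 8777] yaw -21.33 origin [0.3477 0.2467] width 0.0325 len 0.1505
[0.34226153 0.23276615] 1.1985052
shift(100mm) [ 0.014 -0.015  1.167] turn [ 0.0002 -0.0001  0.0034] at [0.3431 0.2309 0.2217] [ 3.141 -0.     1.209] w 0.0849 F [ 0.2 -0.9  0.3] t 2.8
```

View pics/w2.png

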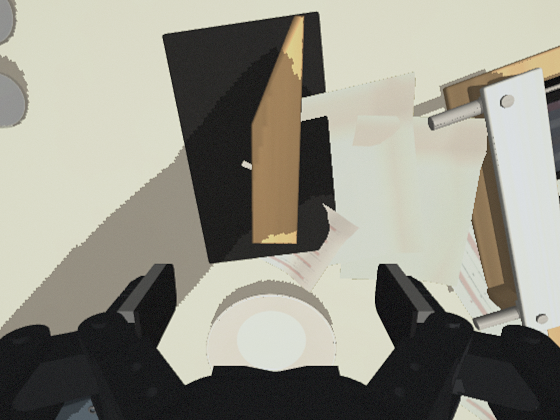

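The wedge lies at (275,150) in this view, nose up and centred between the fingers. I'll go down and grip it.

```bash
python3 -m handwheel '[[[0,0,0.003],[0.014,-0.015,0.3],1],[[0,0,0.003],[0.014,-0.015,0.6],1],[[0,0,0.003],[0.014,-0.015,0.8],1],[[0,0,0.003],[0.014,-0.015,0.8],1]]' >/dev/null
python3 -m handwheel '[[[0,0,0],[0,0,0.2],1],[[0,0,0],[0,0,0.39],1],[[0,0,0],[0,0,0.39],1],[[0,0,0],[0,0,0.39],-1],[[0,0,0],[0,0,0.39],-1]]' 60
python3 -m handwheel '[[[0,0,0],[0,0,0],-1],[[0,0,0],[0,0,0],-1],[[0,0,0],[0,0,0],-1],[[0,0,0],[0,0,0],-1],[[0,0,0],[0,0,0],-1]]' 60
python3 -m handwheel '[[[0,0,0],[0,0,-0.25],-1],[[0,0,0],[0,0,-0.5],-1],[[0,0,0],[0,0,-1],-1],[[0,0,0],[0,0,-1],-1],[[0,0,0],[0,0,-1],-1]]' 60
python3 - <<'E'
from h import *
im,d,K,T,c=snap('wrist','w3.png'); np.savez('w3.npz',im=im,d=d,K=K,T=T)
plan(.500,-.10,.18,np.pi/2-.0175)
E
```

```text
clock: 3.53
tcp_pos: [0.3433, 0.2335, 0.1045]
eef_rot: [3.139, -0.003, 1.197]
wrist_force: [0.2, -0.3, 0.1]
width: 0.0635
gripper_force: 0.0
clock: 3.95
tcp_pos: [0.343, 0.2334, 0.1038]
eef_rot: [3.139, -0.003, 1.197]
wrist_force: [-0.4, -0.2, 5.6]
width: 0.0319
gripper_force: 61.6
clock: 4.37
tcp_pos: [0.3438, 0.2338, 0.2059]
eef_rot: [3.136, -0.006, 1.196]
wrist_force: [0.2, -0.2, -1.2]
width: 0.0322
gripper_force: 60.9
shift(100mm) [-2.527  2.683  0.234] turn [ 0.0009 -0.0006 -0.1136] at [0.3427 0.2333 0.2033] [ 3.139e+00 -2.000e-03  1.196e+00] w 0.0324 F [-0.6 -0.4 -1.7] t 4.4
```

View pics/w3.png

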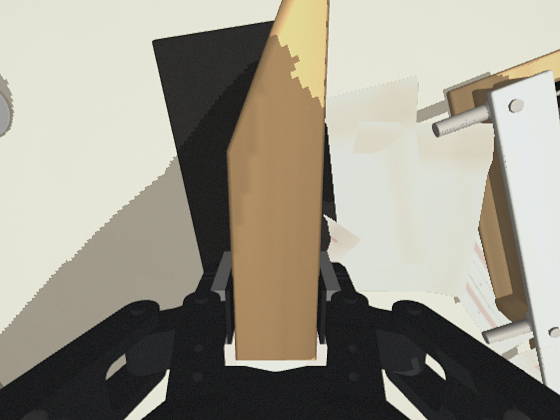

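```bash
python3 -m handwheel '[[[0,0,0],[-0.25,0.27,0],-1],[[0,0,0],[-0.5,0.53,0],-1],[[0,0,0],[-0.75,0.8,0],-1],[[0,0,0],[-0.84,0.9,0],-1]]' >/dev/null
python3 -m handwheel '[[[0,0,0],[-0.25,0.27,0],-1],[[0,0,0],[-0.5,0.53,0],-1],[[0,0,0],[-0.75,0.8,0],-1],[[0,0,0],[-0.84,0.9,0],-1]]' >/dev/null
python3 -m handwheel '[[[0,0,0],[-0.25,0.27,0],-1],[[0,0,0],[-0.5,0.53,0],-1],[[0,0,0],[-0.75,0.8,0],-1],[[0,0,0],[-0.84,0.9,0],-1]]' >/dev/null
python3 -m handwheel '[[[0,0,-0.039],[0,0,0],-1],[[0,0,-0.077],[0,0,0],-1],[[0,0,-0.1136],[0,0,0],-1],[[0,0,-0.1136],[0,0,0],-1],[[0,0,-0.1136],[0,0,0],-1]]'
python3 - <<'E'
from h import *
im,d,K,T,c=snap('wrist','w4.png'); np.savez('w4.npz',im=im,d=d,K=K,T=T)
P=cloud(d,K,T); plan(.4979,-.175,.10,np.pi/2-.0175)
z=state()['tcp_pos'][2]-.044
o,dr=wedge(im,d,K,T,z,.6)
hsv=cv2.cvtColor(im,cv2.COLOR_BGR2HSV)
for k,m in (('fence',(hsv[...,1]>70)&(abs(P[...,2]-.042)<.005)&(P[...,1]>-.05)&(P[...,1]<.07)&(P[...,0]>.48)&(P[...,0]<.58)),('bar',(hsv[...,1]<50)&(hsv[...,2]>120)&(abs(P[...,2]-.063)<.005)&(P[...,0]>.45))):
    m=cv2.morphologyEx(m.astype(np.uint8),cv2.MORPH_OPEN,np.ones((3,3)))
    n,l,st,_=cv2.connectedComponentsWithStats(m); i=1+st[1:,4].argmax(); p=P[l==i]
    print(k,st[i],cv2.boxPoints(cv2.minAreaRect((p[:,:2]*1000).astype(np.float32))).round(1).tolist(),np.median(p[:,2]))
E
```

```text
clock: 5.83
tcp_pos: [0.4998, -0.0999, 0.1998]
eef_rot: [-3.138, -0.001, 1.55]
wrist_force: [1.0, 0.7, -1.7]
width: 0.0319
gripper_force: 60.7
shift(100mm) [-0.752 -0.003  1.002] turn [-0.0009 -0.0003 -0.0008] at [ 0.5    -0.0999  0.2002] [-3.139e+00 -1.000e-03  1.551e+00] w 0.0318 F [-1.  -0.1 -2. ] t 5.9
wedge box [  227     0   103   360 29269] yaw -1.16 origin [ 0.4991 -0.0839] width 0.032 len 0.1293
fence [ 326    0   18  113 1545] [[532.4000244140625, -32.900001525878906], [541.2999877929688, -33.0], [542.0999755859375, 31.399999618530273], [533.2000122070312, 31.5]] 0.04195109348771642
bar [ 509  208   51   94 1052] [[650.7000122070312, -159.3000030517578], [669.0999755859375, -162.89999389648438], [682.2999877929688, -95.4000015258789], [663.9000244140625, -91.80000305175781]] 0.0628742822568311
```

View pics/w4.png

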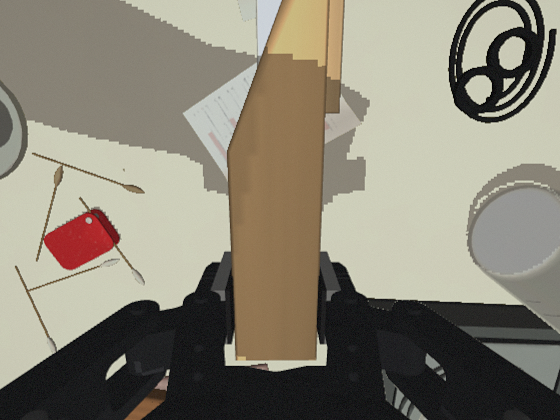

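The wedge is held straight at yaw −1.2°, matching the rack. The beaker at (525,235) is well clear. I'll back off, then lower it in front of the gap.

```bash
python3 -m handwheel '[[[0,0,-0.001],[-0.38,0.015,0],-1],[[0,0,-0.001],[-0.76,0.015,0.2],-1],[[0,0,-0.001],[-0.76,0.015,0.5],-1],[[0,0,-0.001],[-0.76,0.015,0.8],-1],[[0,0,-0.001],[-0.76,0.015,0.8],-1]]' >/dev/null
python3 -m handwheel '[[[0,0,0],[0,0,0.15],-1],[[0,0,0],[0,0,0.25],-1],[[0,0,0],[0,0,0.34],-1],[[0,0,0],[0,0,0.34],-1],[[0,0,0],[0,0,0.34],-1]]'
python3 - <<'E'
from h import *
im,d,K,T,c=snap('scene','s5.png'); cv2.imwrite('pics/s5c.png',cv2.resize(im[170:350,200:420],None,fx=3,fy=3))
plan(.5005,-.061,.085,np.pi/2-.0175)
E
```

```text
clock: 6.72
tcp_pos: [0.501, -0.1761, 0.0881]
eef_rot: [-3.141, -0.0, 1.557]
wrist_force: [1.0, -0.0, -0.8]
width: 0.0319
gripper_force: 60.8
shift(100mm) [ 1.153 -0.026  0.037] turn [0.0003 0.0001 0.001 ] at [ 0.5015 -0.1764  0.0887] [3.141 0.    1.557] w 0.0322 F [ 0.2 -0.3 -1.8] t 6.8
```

View pics/s5c.png

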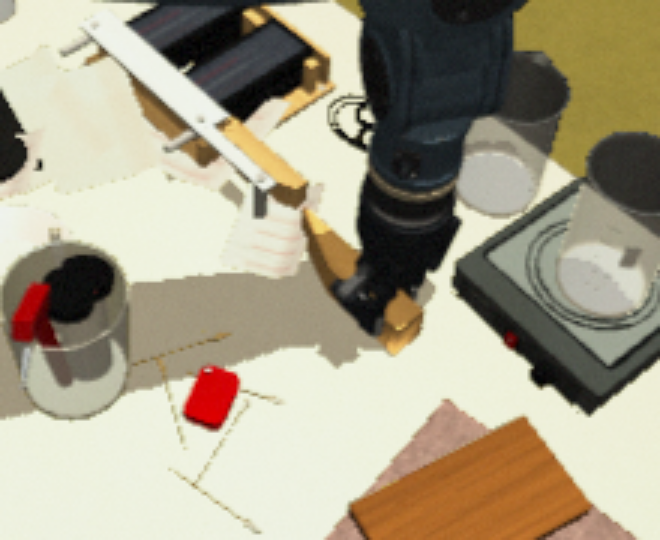

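The nose is lined up with the gap at about (305,205) in the crop. I'll trim 3 mm sideways, lower, then push slowly.

```bash
python3 -m handwheel '[[[0,0,0.001],[0,-0.03,0.02],-1],[[0,0,0.001],[0,-0.03,0.035],-1],[[0,0,0.001],[0,-0.03,0.035],-1]]' 100
python3 -m handwheel '[[[0,0,0],[0.1,0,0],-1],[[0,0,0],[0.2,0,0],-1],[[0,0,0],[0.3,0,0],-1],[[0,0,0],[0.3,0,0],-1]]'
python3 -c "
from h import *
plan(.5005,-.061,.085,np.pi/2-.0175)"
```

```text
clock: 7.02
tcp_pos: [0.498, -0.1764, 0.0847]
eef_rot: [3.141, 0.0, 1.553]
wrist_force: [-0.4, 0.4, -1.8]
width: 0.0316
gripper_force: 101.0
clock: 7.35
tcp_pos: [0.4983, -0.144, 0.0843]
eef_rot: [-3.141, -0.002, 1.556]
wrist_force: [0.2, 0.4, -2.0]
width: 0.0313
gripper_force: 101.0
shift(100mm) [ 0.83   0.009 -0.006] turn [-0.0002 -0.0005  0.0008] at [ 0.4983 -0.144   0.0843] [-3.141e+00 -2.000e-03  1.556e+00] w 0.0313 F [ 0.2  0.4 -2. ] t 7.3
```

```bash
python3 -m handwheel '[[[0,0,0],[0.1,0.002,0],-1],[[0,0,0],[0.18,0.004,0],-1],[[0,0,0],[0.26,0.006,0],-1],[[0,0,0],[0.34,0.008,0],-1],[[0,0,0],[0.4,0.009,0],-1]]'
python3 -m handwheel '[[[0,0,0],[0.08,0,0],-1],[[0,0,0],[0.15,0,0],-1],[[0,0,0],[0.22,0,0],-1],[[0,0,0],[0.3,0,0],-1],[[0,0,0],[0.3,0,0],-1]]'
python3 -c "
from h import *
plan(.5005,-.061,.085,np.pi/2-.0175)"
```

```text
clock: 7.77
tcp_pos: [0.5006, -0.1068, 0.0848]
eef_rot: [3.141, 0.004, 1.553]
wrist_force: [0.6, -4.8, -1.5]
width: 0.0312
gripper_force: 101.4
clock: 8.18
tcp_pos: [0.5011, -0.0761, 0.0847]
eef_rot: [3.141, 0.001, 1.554]
wrist_force: [0.4, -2.9, -1.4]
width: 0.0315
gripper_force: 101.2
shift(100mm) [ 0.151 -0.008 -0.003] turn [0.0003 0.0005 0.0002] at [ 0.5011 -0.0761  0.0847] [3.141e+00 1.000e-03 1.554e+00] w 0.0315 F [ 0.4 -2.9 -1.4] t 8.2
```

```bash
python3 -m handwheel '[[[0,0,0],[0.05,0,0],-1],[[0,0,0],[0.1,0,0],-1],[[0,0,0],[0.13,0,0],-1],[[0,0,0],[0.13,0,0],-1]]'
python3 -m handwheel '[[[0,0,0],[0.02,0,0],-1],[[0,0,0],[0.03,0,0],-1],[[0,0,0],[0.03,0,0],-1]]'
python3 -m handwheel '[[[0,0,0],[0.02,0,0],-1],[[0,0,0],[0.03,0,0],-1],[[0,0,0],[0.03,0,0],-1]]'
```

```text
clock: 8.52
tcp_pos: [0.5013, -0.0629, 0.0846]
eef_rot: [3.141, -0.001, 1.554]
wrist_force: [2.0, -1.6, -2.0]
width: 0.0317
gripper_force: 101.5
clock: 8.77
tcp_pos: [0.5013, -0.0603, 0.0845]
eef_rot: [3.141, -0.0, 1.553]
wrist_force: [1.3, -2.5, -0.8]
width: 0.0312
gripper_force: 101.5
clock: 9.02
tcp_pos: [0.5012, -0.0582, 0.0846]
eef_rot: [3.141, 0.002, 1.552]
wrist_force: [2.3, -6.1, -2.0]
width: 0.0318
gripper_force: 101.5
```

```bash
python3 -m handwheel '[[[0,0,0],[0.02,0,0],-1],[[0,0,0],[0.03,0,0],-1],[[0,0,0],[0.03,0,0],-1]]'
python3 -m handwheel '[[[0,0,0],[-0.02,0,0],1],[[0,0,0],[-0.02,0,0],1],[[0,0,0],[-0.02,0,0],1],[[0,0,0],[-0.02,0,0],1],[[0,0,0],[-0.02,0,0],1]]'
python3 -m handwheel '[[[0,0,0],[0,0,0],1],[[0,0,0],[0,0,-0.2],1],[[0,0,0],[0,0,-0.5],1],[[0,0,0],[0,0,-0.9],1],[[0,0,0],[0,0,-0.9],1]]'
python3 -m handwheel '[[[0,0,0],[0,0,-0.4],1],[[0,0,0],[0,0,-0.8],1],[[0,0,0],[0,0,-0.9],1],[[0,0,0],[0,0,-0.9],1],[[0,0,0],[0,0,-0.9],1]]'
python3 - <<'E'
from h import *
im,d,K,T,c=snap('wrist','w6.png'); np.savez('w6.npz',im=im,d=d,K=K,T=T)
wedge(im,d,K,T,.04,.518)
E
```

```text
clock: 9.27
tcp_pos: [0.5011, -0.0578, 0.085]
eef_rot: [-3.141, 0.009, 1.551]
wrist_force: [-0.8, -12.3, 0.1]
width: 0.0315
gripper_force: 101.6
clock: 9.68
tcp_pos: [0.5008, -0.0557, 0.0842]
eef_rot: [-3.141, -0.001, 1.554]
wrist_force: [0.1, 0.2, -0.3]
width: 0.0856
gripper_force: 0.0
clock: 10.1
tcp_pos: [0.5051, -0.0571, 0.1827]
eef_rot: [3.128, 0.003, 1.554]
wrist_force: [1.9, -1.2, 0.7]
width: 0.0858
gripper_force: 0.0
clock: 10.52
tcp_pos: [0.5017, -0.0564, 0.2654]
eef_rot: [3.139, 0.0, 1.553]
wrist_force: [0.5, 0.4, -1.2]
width: 0.0854
gripper_force: 0.0
wedge box [ 255   31   39  191 5652] yaw -0.57 origin [ 0.5009 -0.0433] width 0.0323 len 0.1575
```

View pics/w6.png

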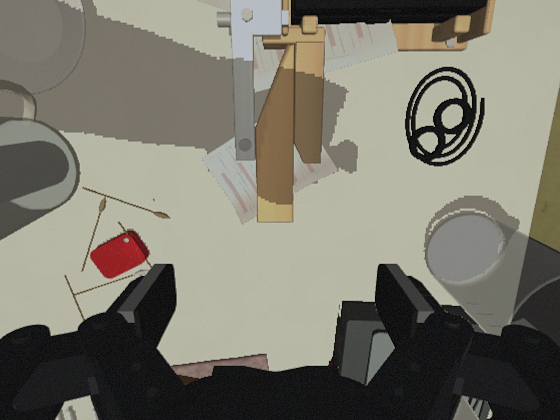

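The wedge is fully home: nose at the stop (295,42), pin on the parallel part. Now for the left top case.

```bash
python3 -m handwheel '[[[0,0,0],[0.33,0.1,0],1],[[0,0,0],[0.66,0.2,0],1],[[0,0,0],[0.88,0.3,0],1],[[0,0,0],[0.88,0.3,0],1]]' >/dev/null
python3 -m handwheel '[[[0,0,0],[0.33,0.1,0],1],[[0,0,0],[0.66,0.2,0],1],[[0,0,0],[0.88,0.3,0],1],[[0,0,0],[0.88,0.3,0],1]]' >/dev/null
python3 -m handwheel '[[[0,0,0],[0.33,0.1,0],1],[[0,0,0],[0.66,0.2,0],1],[[0,0,0],[0.88,0.3,0],1],[[0,0,0],[0.88,0.3,0],1]]' >/dev/null
python3 -m handwheel '[[[0,0,-0.167],[0,0,0],1],[[0,0,-0.167],[0,0,0],1],[[0,0,-0.167],[0,0,0],1],[[0,0,-0.167],[0,0,0],1],[[0,0,-0.167],[0,0,0],1]]' >/dev/null
python3 -m handwheel '[[[0,0,-0.167],[0,0,0],1],[[0,0,-0.167],[0,0,0],1],[[0,0,-0.167],[0,0,0],1],[[0,0,-0.167],[0,0,0],1],[[0,0,-0.167],[0,0,0],1]]' >/dev/null
python3 -m handwheel '[[[0,0,-0.166],[0,0,0],1],[[0,0,-0.166],[0,0,0],1],[[0,0,-0.166],[0,0,0],1],[[0,0,-0.166],[0,0,0],1],[[0,0,-0.166],[0,0,0],1]]'
cat >> h.py <<'E'
def cases(im,d,K,T,ztop):
    P=cloud(d,K,T); m=(im.max(2)<100)&(abs(P[...,2]-ztop)<.006)&(P[...,0]>.48)&(P[...,0]<.68)&(P[...,1]>.05)&(P[...,1]<.27)
    m=cv2.morphologyEx(m.astype(np.uint8),cv2.MORPH_OPEN,np.ones((3,3)))
    n,l,st,_=cv2.connectedComponentsWithStats(m)
    for i in range(1,n):
        if st[i,4]<1500: continue
        r=cv2.minAreaRect((P[l==i][:,:2]*1000).astype(np.float32)); print('case',st[i],np.round(r[0],1),np.round(r[1],1),round(r[2],1),np.median(P[l==i][:,2]))
E
python3 - <<'E'
from h import *
im,d,K,T,c=snap('wrist','w7.png'); cases(im,d,K,T,.054)
plan(.590,.208,.104,np.pi-.0175)
E
```

```text
clock: 12.82
tcp_pos: [0.5954, 0.2051, 0.2637]
eef_rot: [-3.141, -0.001, 3.123]
wrist_force: [-0.6, -0.0, 0.5]
width: 0.0854
gripper_force: 0.0
case [  124   105    90   163 11668] [590.1 113.5] [ 64.4 142.1] 89.8 0.05278859438348976
case [  243   104    78   163 11747] [591.  207.9] [ 64.4 141.6] 88.9 0.052718064753925375
shift(100mm) [0.053 0.028 1.598] turn [-0.0002 -0.0004 -0.0012] at [0.5954 0.2052 0.2638] [-3.141e+00 -1.000e-03  3.120e+00] w 0.0857 F [-0.6  0.6 -0.4] t 12.9
```

View pics/w7.png

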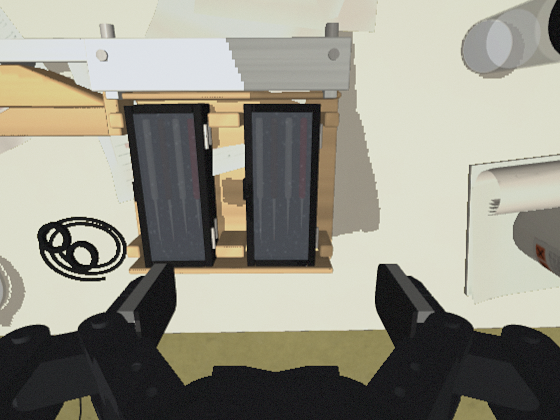

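Both cases are fully clear of the bar, and the left case spans (245–320, 105–267). I'll grasp it.

```bash
python3 -m handwheel '[[[0,0,-0.001],[0.044,0.028,0.3],1],[[0,0,-0.001],[0.044,0.028,0.6],1],[[0,0,-0.001],[0.044,0.028,0.9],1],[[0,0,-0.001],[0.044,0.028,0.9],1]]' >/dev/null
python3 -m handwheel '[[[0,0,0],[0,0,0.25],1],[[0,0,0],[0,0,0.5],1],[[0,0,0],[0,0,0.7],1],[[0,0,0],[0,0,0.7],1],[[0,0,0],[0,0,0.7],1]]'
python3 -m handwheel '[[[0,0,0],[0,0,0],-1],[[0,0,0],[0,0,0],-1],[[0,0,0],[0,0,0],-1],[[0,0,0],[0,0,0],-1],[[0,0,0],[0,0,0],-1]]' 50
python3 -m handwheel '[[[0,0,0],[0,0,-0.05],-1],[[0,0,0],[0,0,-0.15],-1],[[0,0,0],[0,0,-0.3],-1],[[0,0,0],[0,0,-0.3],-1]]'
python3 - <<'E'
from h import *
im,d,K,T,c=snap('scene','s8.png'); cv2.imwrite('pics/s8c.png',cv2.resize(im[130:290,180:400],None,fx=3,fy=3))
plan(.423,-.342,.26,np.pi+1.336)
E
```

```text
clock: 13.62
tcp_pos: [0.5908, 0.2085, 0.1043]
eef_rot: [-3.141, -0.002, 3.125]
wrist_force: [-0.6, 0.9, 0.0]
width: 0.0856
gripper_force: 0.0
clock: 14.03
tcp_pos: [0.5933, 0.2092, 0.1079]
eef_rot: [3.14, 0.006, 3.127]
wrist_force: [0.3, 1.1, 5.4]
width: 0.0607
gripper_force: 56.3
clock: 14.37
tcp_pos: [0.5928, 0.2092, 0.1379]
eef_rot: [3.14, 0.005, 3.127]
wrist_force: [0.3, 0.4, 0.2]
width: 0.0607
gripper_force: 55.5
shift(100mm) [ 1.611 -5.534 -1.244] turn [-0.0006  0.0013 -0.4299] at [0.5926 0.2091 0.1367] [3.141 0.004 3.127] w 0.0609 F [ 0.7 -0.2 -1.9] t 14.4
```

View pics/s8c.png

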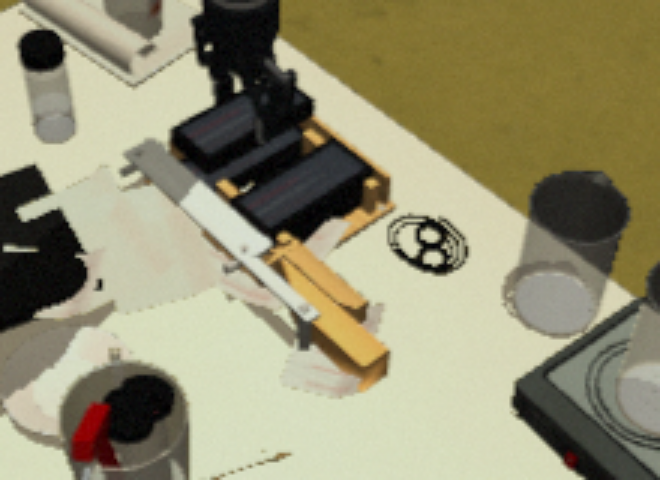

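One case is lifted and the one below stayed. I'll carry it to the board and check the board from above.

```bash
python3 -m handwheel '[[[0,0,0],[0,0,-0.3],-1],[[0,0,0],[0,0,-0.6],-1],[[0,0,0],[0,0,-0.9],-1],[[0,0,0],[0,0,-1],-1],[[0,0,0],[0,0,-1],-1]]' 60 >/dev/null
for i in 1 2 3 4 5 6; do python3 -m handwheel '[[[0,0,0],[0.09,-0.3,0],-1],[[0,0,0],[0.18,-0.6,0],-1],[[0,0,0],[0.268,-0.922,0],-1],[[0,0,0],[0.268,-0.922,0],-1]]' | grep -E 'tcp|width|force'; done
for i in 1 2 3; do python3 -m handwheel '[[[0,0,-0.036],[0,0,0],-1],[[0,0,-0.072],[0,0,0],-1],[[0,0,-0.108],[0,0,0],-1],[[0,0,-0.143],[0,0,0],-1],[[0,0,-0.143],[0,0,0],-1]]' | grep -E 'tcp|width|eef'; done
python3 - <<'E'
from h import *
im,d,K,T,c=snap('wrist','w9.png'); np.savez('w9.npz',im=im,d=d,K=K,T=T)
P=cloud(d,K,T); hsv=cv2.cvtColor(im,cv2.COLOR_BGR2HSV)
m=(hsv[...,0]<18)&(hsv[...,1]>90)&(abs(P[...,2]-.02)<.006)
p=P[cv2.morphologyEx(m.astype(np.uint8),cv2.MORPH_OPEN,np.ones((3,3)))>0]
r=cv2.minAreaRect((p[:,:2]*1000).astype(np.float32)); print(r,cv2.boxPoints(r).round(0).tolist())
plan(.423,-.342,.10,np.pi+1.336)
E
```

```text
tcp_pos: [0.5605, 0.1123, 0.2307]
wrist_force: [-0.4, 0.6, -1.2]
width: 0.0599
gripper_force: 70.1
tcp_pos: [0.5328, 0.0209, 0.2315]
wrist_force: [0.1, 0.2, -0.8]
width: 0.0603
gripper_force: 70.1
tcp_pos: [0.5051, -0.0705, 0.2318]
wrist_force: [0.8, 0.4, -0.8]
width: 0.0604
gripper_force: 70.1
tcp_pos: [0.4772, -0.1622, 0.2321]
wrist_force: [-0.2, 0.6, -1.4]
width: 0.0604
gripper_force: 70.1
tcp_pos: [0.4494, -0.254, 0.2322]
wrist_force: [0.4, 0.7, -1.3]
width: 0.0604
gripper_force: 70.1
tcp_pos: [0.4214, -0.3457, 0.2322]
wrist_force: [0.7, 0.2, -1.4]
width: 0.0603
gripper_force: 70.1
tcp_pos: [0.423, -0.3405, 0.2326]
eef_rot: [3.139, -0.0, -2.704]
width: 0.0601
tcp_pos: [0.4229, -0.3409, 0.2332]
eef_rot: [3.14, 0.001, -2.258]
width: 0.0605
tcp_pos: [0.4228, -0.3413, 0.2336]
eef_rot: [3.141, 0.001, -1.811]
width: 0.0604
((423.3349609375, -344.20074462890625), (90.34317016601562, 170.87095642089844), 76.25944519042969) [[330.0, -368.0], [496.0, -408.0], [517.0, -321.0], [351.0, -280.0]]
shift(100mm) [ 0.007 -0.005  1.337] turn [ 0.0003  0.0003 -0.0026] at [ 0.4228 -0.3413  0.2337] [ 3.141e+00  1.000e-03 -1.814e+00] w 0.0605 F [-0.2  0.3 -0.5] t 18.1
```

View pics/w9.png

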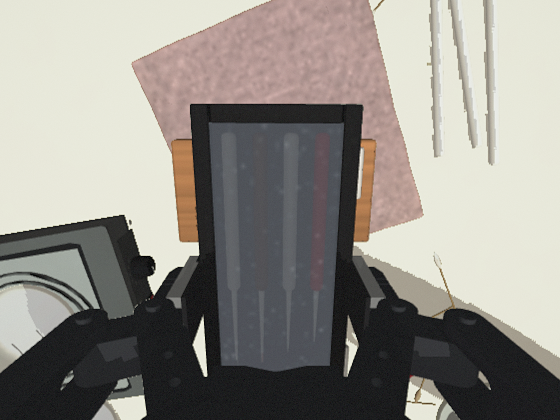

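I had the board turned wrongly: its long axis is about −13.6° (edges at x 172–375), so the case must turn back 90°.

```bash
for i in 1 2 3; do python3 -m handwheel '[[[0,0,0.036],[0,0,0],-1],[[0,0,0.072],[0,0,0],-1],[[0,0,0.108],[0,0,0],-1],[[0,0,0.144],[0,0,0],-1],[[0,0,0.166],[0,0,0],-1]]' | grep -E 'eef'; done
python3 - <<'E'
from h import *
im,d,K,T,c=snap('wrist','w10.png')
plan(.423,-.3435,.10,np.pi-.237)
E
```

```text
eef_rot: [3.141, 0.0, -2.341]
eef_rot: [3.141, -0.0, -2.862]
eef_rot: [3.141, -0.0, 2.9]
shift(100mm) [-0.008 -0.018  1.34 ] turn [ 0.0002 -0.0001 -0.0018] at [ 0.4227 -0.3416  0.234 ] [ 3.141 -0.     2.899] w 0.0604 F [ 0.   0.5 -2.6] t 19.4
```

View pics/w10.png

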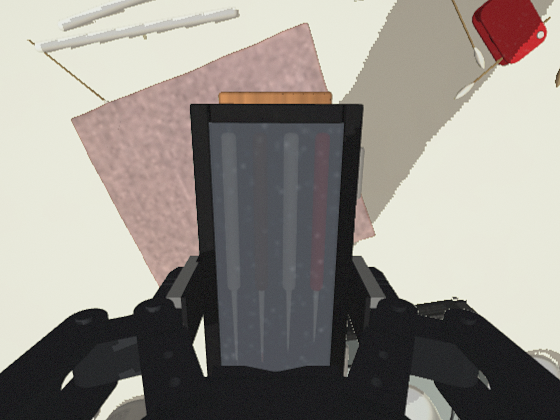

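The case lies lengthwise over the board. I'll lower it.

```bash
python3 -m handwheel '[[[0,0,-0.002],[-0.03,-0.018,0.3],-1],[[0,0,-0.002],[-0.03,-0.018,0.6],-1],[[0,0,-0.002],[-0.03,-0.018,0.9],-1],[[0,0,-0.002],[-0.03,-0.018,0.95],-1]]' |grep -E 'tcp|wrist'
python3 -m handwheel '[[[0,0,0],[0,0,0.15],-1],[[0,0,0],[0,0,0.28],-1],[[0,0,0],[0,0,0.34],-1],[[0,0,0],[0,0,0.36],-1],[[0,0,0],[0,0,0.36],-1]]' |grep -E 'tcp|wrist'
python3 -m handwheel '[[[0,0,0],[0,0,0.01],-1],[[0,0,0],[0,0,0.02],-1],[[0,0,0],[0,0,0.02],-1]]' |grep -E 'tcp|wrist'
```

```text
tcp_pos: [0.4224, -0.3413, 0.1329]
wrist_force: [-0.6, 2.2, -2.5]
tcp_pos: [0.4252, -0.3444, 0.1038]
wrist_force: [-1.0, -0.1, -2.1]
tcp_pos: [0.4255, -0.3449, 0.1023]
wrist_force: [0.3, 0.3, -1.9]
```

```bash
for i in 1 2 3; do python3 -m handwheel '[[[0,0,0],[0,0,0.01],-1],[[0,0,0],[0,0,0.02],-1],[[0,0,0],[0,0,0.02],-1]]' |grep -E 'tcp|wrist'; done
```

```text
tcp_pos: [0.425, -0.3444, 0.0994]
wrist_force: [1.1, 0.6, -1.4]
tcp_pos: [0.4251, -0.3445, 0.0975]
wrist_force: [-0.5, 0.3, -0.1]
tcp_pos: [0.4251, -0.3446, 0.0974]
wrist_force: [-3.0, 1.3, 7.9]
```

```bash
python3 -m handwheel '[[[0,0,0],[0,0,-0.015],-1],[[0,0,0],[0,0,-0.015],1],[[0,0,0],[0,0,-0.015],1],[[0,0,0],[0,0,-0.015],1],[[0,0,0],[0,0,-0.015],1]]' |grep -E 'tcp|wid'
for i in 1 2; do python3 -m handwheel '[[[0,0,0],[0,0,-0.3],1],[[0,0,0],[0,0,-0.6],1],[[0,0,0],[0,0,-0.85],1],[[0,0,0],[0,0,-0.85],1]]' |grep -E 'tcp|wid'; done
cat >> h.py <<'E'
def stack(im,d,K,T,ztop):
    P=cloud(d,K,T); m=(im.max(2)<110)&(abs(P[...,2]-ztop)<.006)&(np.hypot(P[...,0]-.423,P[...,1]+.3435)<.11)
    m=cv2.morphologyEx(m.astype(np.uint8),cv2.MORPH_OPEN,np.ones((3,3)))
    n,l,st,_=cv2.connectedComponentsWithStats(m); i=1+st[1:,4].argmax(); p=P[l==i]
    r=cv2.minAreaRect((p[:,:2]*1000).astype(np.float32)); print('stack',st[i],np.round(r[0],1),np.round(r[1],1),round(r[2],1),np.percentile(p[:,2],[5,50,95]).round(4))
E
python3 - <<'E'
from h import *
im,d,K,T,c=snap('wrist','w11.png'); stack(im,d,K,T,.042)
plan(.590,.1135,.26,np.pi-.0175)
E
```

```text
tcp_pos: [0.425, -0.3444, 0.0967]
width: 0.0851
tcp_pos: [0.4274, -0.3468, 0.1884]
width: 0.0855
tcp_pos: [0.4267, -0.3461, 0.2732]
width: 0.0853
stack [  242   102    74   153 10450] [ 422.4 -346.5] [ 64.3 141.2] 76.6 [0.0409 0.0421 0.0434]
shift(100mm) [-0.571  4.842  0.09 ] turn [-0.0015  0.0018 -0.066 ] at [ 0.4263 -0.3457  0.2705] [-3.138  0.006  2.917] w 0.0854 F [-0.6 -0.7 -0.3] t 22.3
```

```bash
for i in 1 2 3 4 5; do python3 -m handwheel '[[[0,0,0],[-0.04,0.32,0],1],[[0,0,0],[-0.08,0.65,0],1],[[0,0,0],[-0.114,0.968,0],1],[[0,0,0],[-0.114,0.968,0],1]]' >/dev/null; done
python3 -m handwheel '[[[0,0,-0.033],[0,0,0],1],[[0,0,-0.066],[0,0,0],1],[[0,0,-0.066],[0,0,0.3],1],[[0,0,-0.066],[0,0,0.3],1],[[0,0,-0.066],[0,0,0.3],1]]'>/dev/null
python3 - <<'E'
from h import *
im,d,K,T,c=snap('wrist','w12.png'); cases(im,d,K,T,.054);cases(im,d,K,T,.031)
plan(.590,.1135,.104,np.pi-.0175)
E
```

```text
case [  236   116    85   177 12903] [590.2 113.4] [ 64.2 142.3] 89.8 0.05268398102279137
case [  351   114    89   165 10944] [590.8 208.4] [ 64.3 142.4] 88.7 0.02996699328873101
shift(100mm) [-0.026  0.002  1.316] turn [-0.0002 -0.0011 -0.0004] at [0.5878 0.1134 0.2356] [-3.141e+00 -3.000e-03  3.123e+00] w 0.0858 F [ 0.2 -0.   0.9] t 24.4
```

```bash
python3 -m handwheel '[[[0,0,0],[-0.026,0,0.3],1],[[0,0,0],[-0.026,0,0.6],1],[[0,0,0],[-0.026,0,0.7],1],[[0,0,0],[-0.026,0,0.7],1]]' >/dev/null
python3 -m handwheel '[[[0,0,0],[0,0,0.25],1],[[0,0,0],[0,0,0.5],1],[[0,0,0],[0,0,0.615],1],[[0,0,0],[0,0,0.615],1],[[0,0,0],[0,0,0.615],1]]' | grep -E 'tcp|wrist'
python3 -m handwheel '[[[0,0,0],[0,0,0],-1],[[0,0,0],[0,0,0],-1],[[0,0,0],[0,0,0],-1],[[0,0,0],[0,0,0],-1],[[0,0,0],[0,0,0],-1]]' 60| grep -E 'tcp|wrist|wid'
python3 -m handwheel '[[[0,0,0],[0,0,-0.05],-1],[[0,0,0],[0,0,-0.2],-1],[[0,0,0],[0,0,-0.5],-1],[[0,0,0],[0,0,-0.5],-1],[[0,0,0],[0,0,-0.5],-1]]'| grep -E 'tcp|wrist|wid'
python3 - <<'E'
from h import *
im,d,K,T,c=snap('wrist'); cases(im,d,K,T,.031)
plan(.425,-.3420,.26,np.pi-.237)
E
```

```text
tcp_pos: [0.5915, 0.1145, 0.1064]
wrist_force: [0.2, 0.4, 1.2]
tcp_pos: [0.593, 0.1148, 0.1085]
wrist_force: [0.2, 0.4, 7.3]
width: 0.0601
tcp_pos: [0.5927, 0.1147, 0.1579]
wrist_force: [-0.4, 0.1, -1.6]
width: 0.0602
case [  375   102   128   217 19050] [588.8 209.3] [ 66.3 139.3] 87.7 0.02995085196576046
shift(100mm) [ 1.583 -4.595 -1.042] turn [0.0001 0.0004 0.0698] at [0.5915 0.1146 0.156 ] [3.141e+00 1.000e-03 3.124e+00] w 0.0603 F [-0.1 -0.4 -1.6] t 26.1
```

```bash
python3 -m handwheel '[[[0,0,0],[0,0,-0.3],-1],[[0,0,0],[0,0,-0.6],-1],[[0,0,0],[0,0,-1],-1],[[0,0,0],[0,0,-1],-1]]' >/dev/null
for i in 1 2 3 4 5; do python3 -m handwheel '[[[0,0,0],[0.1,-0.3,0],-1],[[0,0,0],[0.2,-0.6,0],-1],[[0,0,0],[0.317,-0.919,0],-1],[[0,0,0],[0.317,-0.919,0],-1]]' |grep -E 'width'; done
python3 -m handwheel '[[[0,0,0.035],[0,0,0],-1],[[0,0,0.07],[0,0,0],-1],[[0,0,0.07],[0,0,0.3],-1],[[0,0,0.07],[0,0,0.5],-1],[[0,0,0.07],[0,0,0.5],-1]]' |grep -E 'tcp|wid'
python3 - <<'E'
from h import *
im,d,K,T,c=snap('wrist','w13.png'); P=cloud(d,K,T)
m=(im.max(2)<110)&(P[...,2]>.1)&(P[...,2]<.2); m[260:]=0
n,l,st,_=cv2.connectedComponentsWithStats(m.astype(np.uint8)); i=1+st[1:,4].argmax();p=P[l==i]
print(st[i],cv2.minAreaRect((p[:,:2]*1000).astype(np.float32)),np.percentile(p[:,2],[10,50,90]))
plan(.425,-.342,.126,np.pi-.237)
E
```

```text
width: 0.0601
width: 0.0605
width: 0.0604
width: 0.0602
width: 0.0605
tcp_pos: [0.423, -0.3387, 0.199]
width: 0.0604
[  187   102   176   158 25581] ((381.2802734375, -329.5141296386719), (73.38627624511719, 63.22641372680664), 76.43412780761719) [0.14292195 0.14382503 0.14481126]
shift(100mm) [-0.025 -0.025  0.754] turn [ 0.0016 -0.0022  0.    ] at [ 0.4236 -0.3394  0.2014] [ 3.137 -0.007  2.905] w 0.0605 F [ 0.2  0.6 -0.4] t 28.6
```

View pics/w13.png

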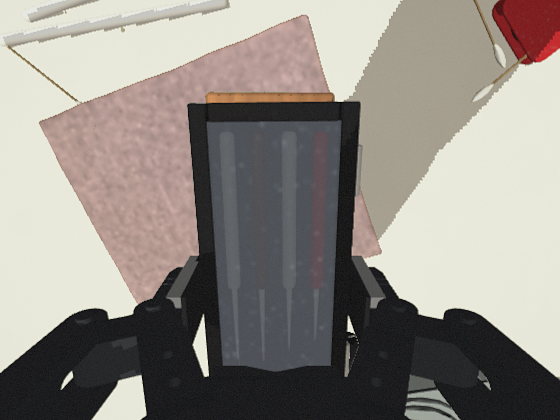

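The case is held squarely over the board. I'll place it on the first one.

```bash
python3 -m handwheel '[[[0,0,0],[-0.015,-0.02,0.25],-1],[[0,0,0],[-0.015,-0.02,0.5],-1],[[0,0,0],[-0.015,-0.02,0.7],-1],[[0,0,0],[-0.015,-0.02,0.76],-1],[[0,0,0],[-0.015,-0.02,0.76],-1]]' |grep -E 'tcp|wrist'
for i in 1 2 3; do python3 -m handwheel '[[[0,0,0],[0,0,0.01],-1],[[0,0,0],[0,0,0.015],-1],[[0,0,0],[0,0,0.015],-1]]' |grep -E 'tcp|wrist'; done
```

```text
tcp_pos: [0.4251, -0.3431, 0.1281]
wrist_force: [-0.2, 0.8, -1.1]
tcp_pos: [0.4266, -0.3452, 0.13]
wrist_force: [1.0, 0.1, -0.7]
tcp_pos: [0.4258, -0.3445, 0.1269]
wrist_force: [-0.5, 0.9, -1.6]
tcp_pos: [0.4255, -0.3442, 0.1247]
wrist_force: [0.5, 0.1, -1.5]
```

```bash
for i in 1 2 3; do python3 -m handwheel '[[[0,0,0],[0,0,0.01],-1],[[0,0,0],[0,0,0.015],-1],[[0,0,0],[0,0,0.015],-1]]' |grep -E 'tcp|wrist'; done
```

```text
tcp_pos: [0.4255, -0.3442, 0.1231]
wrist_force: [0.1, 0.5, -0.4]
tcp_pos: [0.4255, -0.3442, 0.1217]
wrist_force: [-0.6, -0.6, -1.9]
tcp_pos: [0.4256, -0.3444, 0.1206]
wrist_force: [-0.4, 0.7, -0.1]
```

```bash
python3 -m handwheel '[[[0,0,0],[0,0,0.01],-1],[[0,0,0],[0,0,0.01],-1],[[0,0,0],[0,0,0.01],1],[[0,0,0],[0,0,0],1],[[0,0,0],[0,0,0],1]]' |grep -E 'tcp|wid|wrist'
python3 -m handwheel '[[[0,0,0],[0,0,0],1],[[0,0,0],[0,0,-0.15],1],[[0,0,0],[0,0,-0.4],1],[[0,0,0],[0,0,-0.7],1],[[0,0,0],[0,0,-0.7],1]]' |grep -E 'tcp|wid'
python3 -m handwheel '[[[0,0,0],[0,0,-0.3],1],[[0,0,0],[0,0,-0.6],1],[[0,0,0],[0,0,-0.85],1],[[0,0,0],[0,0,-0.85],1]]' |grep -E 'tcp|wid'
python3 - <<'E'
from h import *
im,d,K,T,c=snap('wrist','w14.png'); stack(im,d,K,T,.065)
plan(.591,.2083,.26,np.pi-.0175)
E
```

```text
tcp_pos: [0.4258, -0.3445, 0.1205]
wrist_force: [0.1, 0.4, 0.3]
width: 0.0853
tcp_pos: [0.4278, -0.3466, 0.1969]
width: 0.0852
tcp_pos: [0.4273, -0.3461, 0.2821]
width: 0.0856
stack [  240   100    76   160 11383] [ 422.3 -345.8] [ 64.4 141.2] 77.0 [0.0635 0.0647 0.0659]
shift(100mm) [-0.29   5.771  0.172] turn [-0.0016  0.002  -0.07  ] at [ 0.4269 -0.3457  0.2795] [-3.137  0.007  2.904] w 0.0853 F [ 0.3 -0.1 -0.6] t 31.7
```

```bash
for i in 1 2 3 4 5 6; do python3 -m handwheel '[[[0,0,0],[-0.016,0.32,0],1],[[0,0,0],[-0.032,0.65,0],1],[[0,0,0],[-0.048,0.962,0],1],[[0,0,0],[-0.048,0.962,0],1]]' >/dev/null; done
python3 -m handwheel '[[[0,0,-0.035],[0,0,0],1],[[0,0,-0.07],[0,0,0],1],[[0,0,-0.07],[0,0,0.3],1],[[0,0,-0.07],[0,0,0.3],1],[[0,0,-0.07],[0,0,0.3],1]]'>/dev/null
python3 - <<'E'
from h import *
im,d,K,T,c=snap('wrist','w15.png'); cases(im,d,K,T,.031); wedge(im,d,K,T,.04,.52)
plan(.590,.2083,.081,np.pi-.0175)
E
```

```text
case [  117   114    93   160 11318] [588.6 111.3] [ 66.3 141.6] 89.9 0.03018384057252632
case [  242   115    77   160 11430] [591.  208.9] [ 64.5 141.9] 88.9 0.030099776205919776
wedge box [   0   74  110   47 2800] yaw -22.84 origin [0.4869 0.0466] width -0.001 len 0.0843
shift(100mm) [-0.016  0.003  1.633] turn [-0.0005 -0.001  -0.0005] at [0.5889 0.2082 0.2443] [-3.140e+00 -3.000e-03  3.122e+00] w 0.0856 F [ 0.2 -0.4  0.8] t 34.1
```

View pics/w15.png

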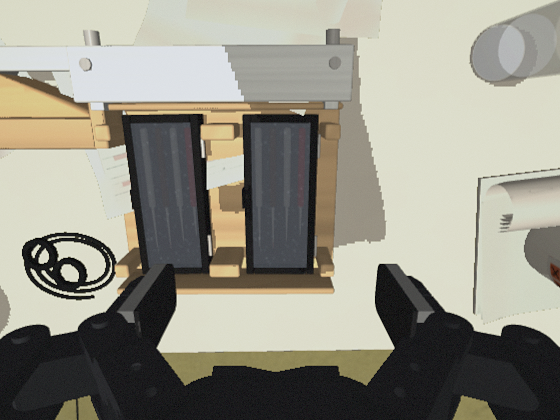

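The two lower cases are in place at (168,195) and (281,195), and the wedge still holds the bar open. I'll grasp the left one.

```bash
python3 -m handwheel '[[[0,0,0],[-0.016,0.005,0.3],1],[[0,0,0],[-0.016,0.005,0.6],1],[[0,0,0],[-0.016,0.005,0.9],1],[[0,0,0],[-0.016,0.005,0.9],1]]' >/dev/null
python3 -m handwheel '[[[0,0,0],[0,0,0.25],1],[[0,0,0],[0,0,0.5],1],[[0,0,0],[0,0,0.71],1],[[0,0,0],[0,0,0.71],1],[[0,0,0],[0,0,0.71],1]]' | grep -E 'tcp|wrist'
python3 -m handwheel '[[[0,0,0],[0,0,0],-1],[[0,0,0],[0,0,0],-1],[[0,0,0],[0,0,0],-1],[[0,0,0],[0,0,0],-1],[[0,0,0],[0,0,0],-1]]' 60| grep -E 'tcp|wrist|wid'
python3 -m handwheel '[[[0,0,0],[0,0,-0.05],-1],[[0,0,0],[0,0,-0.2],-1],[[0,0,0],[0,0,-0.5],-1],[[0,0,0],[0,0,-0.9],-1],[[0,0,0],[0,0,-0.9],-1]]'| grep -E 'tcp|wrist|wid'
python3 - <<'E'
from h import *
plan(.425,-.3420,.27,np.pi-.237)
E
```

```text
tcp_pos: [0.5913, 0.21, 0.0855]
wrist_force: [0.3, 0.0, -0.0]
tcp_pos: [0.5934, 0.2109, 0.0885]
wrist_force: [-0.3, 1.1, 7.1]
width: 0.0603
tcp_pos: [0.5948, 0.2113, 0.1841]
wrist_force: [2.1, 0.9, 0.8]
width: 0.0601
shift(100mm) [ 1.588 -5.559 -0.901] turn [0.0016 0.0043 0.0698] at [0.5948 0.2113 0.1841] [3.138 0.014 3.124] w 0.0601 F [2.1 0.9 0.8] t 35.7
```

```bash
python3 -m handwheel '[[[0,0,0],[0,0,-0.3],-1],[[0,0,0],[0,0,-0.6],-1],[[0,0,0],[0,0,-0.85],-1],[[0,0,0],[0,0,-0.85],-1]]' >/dev/null
for i in 1 2 3 4 5 6; do python3 -m handwheel '[[[0,0,0],[0.09,-0.3,0],-1],[[0,0,0],[0.18,-0.6,0],-1],[[0,0,0],[0.263,-0.922,0],-1],[[0,0,0],[0.263,-0.922,0],-1]]' |grep -E 'width'; done
python3 -m handwheel '[[[0,0,0.035],[0,0,0],-1],[[0,0,0.07],[0,0,0],-1],[[0,0,0.07],[0,0,0.3],-1],[[0,0,0.07],[0,0,0.5],-1],[[0,0,0.07],[0,0,0.5],-1]]' |grep -E 'tcp|wid'
cat >> h.py <<'E'
def held(im,d,K,T):
    P=cloud(d,K,T); z=state()['tcp_pos'][2]
    m=(im.max(2)<110)&(abs(P[...,2]-(z-.057))<.015); m[260:]=0
    n,l,st,_=cv2.connectedComponentsWithStats(m.astype(np.uint8)); i=1+st[1:,4].argmax();p=P[l==i]
    r=cv2.minAreaRect((p[:,:2]*1000).astype(np.float32)); print('held',st[i],r[2],(z-np.percentile(p[:,2],[10,50,90])).round(4))
E
python3 - <<'E'
from h import *
im,d,K,T,c=snap('wrist','w16.png'); held(im,d,K,T)
plan(.425,-.342,.149,np.pi-.237)
E
```

```text
width: 0.0606
width: 0.0602
width: 0.06
width: 0.06
width: 0.06
width: 0.0602
tcp_pos: [0.4223, -0.3368, 0.2037]
width: 0.0604
held [  188   104   175   156 24610] 76.3954086303711 [0.0621 0.0612 0.0604]
shift(100mm) [-0.036 -0.041  0.57 ] turn [ 0.0014 -0.0019  0.0001] at [ 0.4227 -0.3375  0.206 ] [ 3.137 -0.006  2.905] w 0.06 F [-0.   1.1 -1. ] t 38.5
```

```bash
python3 -m handwheel '[[[0,0,0],[-0.02,-0.035,0.25],-1],[[0,0,0],[-0.02,-0.035,0.4],-1],[[0,0,0],[-0.02,-0.035,0.52],-1],[[0,0,0],[-0.02,-0.035,0.52],-1],[[0,0,0],[-0.02,-0.035,0.52],-1]]' |grep -E 'tcp|wrist'
for i in 1 2 3; do python3 -m handwheel '[[[0,0,0],[0,0,0.01],-1],[[0,0,0],[0,0,0.015],-1],[[0,0,0],[0,0,0.015],-1]]' |grep -E 'tcp|wrist'; done
```

```text
tcp_pos: [0.4248, -0.3434, 0.1577]
wrist_force: [-0.1, -0.6, -0.8]
tcp_pos: [0.4252, -0.3443, 0.1573]
wrist_force: [-0.0, 1.1, -1.4]
tcp_pos: [0.4246, -0.3439, 0.1545]
wrist_force: [-0.7, 0.7, -1.5]
tcp_pos: [0.4245, -0.3438, 0.1526]
wrist_force: [-0.4, -0.3, -1.7]
```

```bash
for i in 1 2 3 4; do python3 -m handwheel '[[[0,0,0],[0,0,0.01],-1],[[0,0,0],[0,0,0.015],-1],[[0,0,0],[0,0,0.015],-1]]' |grep -E 'tcp|wrist'; done
```

```text
tcp_pos: [0.4245, -0.3437, 0.1512]
wrist_force: [0.7, -0.8, -1.5]
tcp_pos: [0.4246, -0.3438, 0.1497]
wrist_force: [0.1, 0.8, -1.3]
tcp_pos: [0.4245, -0.3438, 0.1482]
wrist_force: [-1.0, 1.0, -1.3]
tcp_pos: [0.4247, -0.3439, 0.1469]
wrist_force: [-0.3, -0.6, -0.6]
```

```bash
python3 -m handwheel '[[[0,0,0],[0,0,0.01],-1],[[0,0,0],[0,0,0.01],-1],[[0,0,0],[0,0,0.01],1],[[0,0,0],[0,0,0],1],[[0,0,0],[0,0,0],1]]' |grep -E 'tcp|wid|wrist'
python3 -m handwheel '[[[0,0,0],[0,0,0],1],[[0,0,0],[0,0,-0.15],1],[[0,0,0],[0,0,-0.4],1],[[0,0,0],[0,0,-0.7],1],[[0,0,0],[0,0,-0.7],1]]' |grep -E 'tcp|wid'
python3 -m handwheel '[[[0,0,0],[0,0,-0.3],1],[[0,0,0],[0,0,-0.6],1],[[0,0,0],[0,0,-0.75],1],[[0,0,0],[0,0,-0.75],1]]' |grep -E 'tcp|wid'
python3 - <<'E'
from h import *
im,d,K,T,c=snap('wrist','w17.png'); stack(im,d,K,T,.088)
plan(.590,.1130,.26,np.pi-.0175)
E
```

```text
tcp_pos: [0.4248, -0.344, 0.1473]
wrist_force: [0.9, -0.2, -0.2]
width: 0.0857
tcp_pos: [0.4266, -0.3459, 0.2237]
width: 0.0855
tcp_pos: [0.4259, -0.3452, 0.2971]
width: 0.0855
stack [  239   103    79   162 11832] [ 422.2 -345.5] [ 64.8 140.3] 76.5 [0.0861 0.0873 0.0885]
shift(100mm) [-0.52   4.837  0.334] turn [-0.0011  0.0014 -0.07  ] at [ 0.4255 -0.3447  0.2946] [-3.139  0.005  2.904] w 0.0848 F [ 0.  -0.8 -0.4] t 41.9
```

```bash
for i in 1 2 3 4 5; do python3 -m handwheel '[[[0,0,0],[-0.035,0.32,0],1],[[0,0,0],[-0.07,0.65,0],1],[[0,0,0],[-0.104,0.967,0],1],[[0,0,0],[-0.104,0.967,0],1]]' >/dev/null; done
python3 -m handwheel '[[[0,0,-0.035],[0,0,0],1],[[0,0,-0.07],[0,0,0],1],[[0,0,-0.07],[0,0,0.3],1],[[0,0,-0.07],[0,0,0.5],1],[[0,0,-0.07],[0,0,0.5],1]]'>/dev/null
python3 - <<'E'
from h import *
im,d,K,T,c=snap('wrist','w18.png'); cases(im,d,K,T,.031)
plan(.590,.113,.083,np.pi-.0175)
E
```

```text
case [  240   115    78   165 11959] [588.7 112.3] [ 64.5 141.9] 89.7 0.030098655214047976
shift(100mm) [-0.043  0.012  1.547] turn [-0.0005 -0.0026 -0.0004] at [0.5869 0.1121 0.2377] [-3.14  -0.008  3.123] w 0.0856 F [ 0.5  0.4 -0. ] t 44.0
```

```bash
python3 -m handwheel '[[[0,0,0],[-0.015,0,0.3],1],[[0,0,0],[-0.015,0,0.6],1],[[0,0,0],[-0.015,0,0.9],1],[[0,0,0],[-0.015,0,0.9],1]]' >/dev/null
python3 -m handwheel '[[[0,0,0],[0,0,0.25],1],[[0,0,0],[0,0,0.5],1],[[0,0,0],[0,0,0.65],1],[[0,0,0],[0,0,0.65],1],[[0,0,0],[0,0,0.65],1]]' | grep -E 'tcp|wrist'
python3 -m handwheel '[[[0,0,0],[0,0,0],-1],[[0,0,0],[0,0,0],-1],[[0,0,0],[0,0,0],-1],[[0,0,0],[0,0,0],-1],[[0,0,0],[0,0,0],-1]]' 60| grep -E 'tcp|wrist|wid'
python3 -m handwheel '[[[0,0,0],[0,0,-0.05],-1],[[0,0,0],[0,0,-0.2],-1],[[0,0,0],[0,0,-0.5],-1],[[0,0,0],[0,0,-0.9],-1],[[0,0,0],[0,0,-0.9],-1]]'| grep -E 'tcp|wrist|wid'
python3 -m handwheel '[[[0,0,0],[0,0,-0.3],-1],[[0,0,0],[0,0,-0.6],-1],[[0,0,0],[0,0,-0.95],-1],[[0,0,0],[0,0,-0.95],-1],[[0,0,0],[0,0,-0.95],-1]]' | grep -E 'tcp|wrist|wid'
python3 - <<'E'
from h import *
plan(.425,-.3420,.27,np.pi-.237)
E
```

```text
tcp_pos: [0.5909, 0.1133, 0.0883]
wrist_force: [0.7, 0.4, 1.0]
tcp_pos: [0.5927, 0.1139, 0.0905]
wrist_force: [0.6, 0.0, 5.4]
width: 0.0601
tcp_pos: [0.5943, 0.1142, 0.1864]
wrist_force: [2.3, 0.1, 0.7]
width: 0.06
tcp_pos: [0.5918, 0.114, 0.2759]
wrist_force: [-0.3, -0.1, -2.2]
width: 0.0599
shift(100mm) [ 1.589 -4.588  0.044] turn [0.0005 0.0022 0.0699] at [0.5918 0.114  0.2759] [3.141 0.007 3.124] w 0.0599 F [-0.3 -0.1 -2.2] t 46.0
```

```bash
for i in 1 2 3 4 5; do python3 -m handwheel '[[[0,0,0],[0.1,-0.3,0],-1],[[0,0,0],[0.2,-0.6,0],-1],[[0,0,0],[0.315,-0.917,0],-1],[[0,0,0],[0.315,-0.917,0],-1]]' |grep -E 'width'; done
python3 -m handwheel '[[[0,0,0.035],[0,0,0],-1],[[0,0,0.07],[0,0,0],-1],[[0,0,0.07],[0,0,0.3],-1],[[0,0,0.07],[0,0,0.6],-1],[[0,0,0.07],[0,0,0.6],-1]]' |grep -E 'tcp|wid'
python3 - <<'E'
from h import *
im,d,K,T,c=snap('wrist','w19.png'); held(im,d,K,T)
plan(.426,-.344,.176,np.pi-.237)
E
```

```text
width: 0.0598
width: 0.0599
width: 0.0598
width: 0.0598
width: 0.0601
tcp_pos: [0.4221, -0.3373, 0.203]
width: 0.0598
held [  189   101   174   159 24798] 76.23677062988281 [0.0646 0.0637 0.0628]
shift(100mm) [-0.047 -0.051  0.301] turn [ 0.0023 -0.0033  0.0001] at [ 0.4229 -0.3382  0.2062] [ 3.134 -0.01   2.905] w 0.06 F [ 0.  -0.7 -1.3] t 48.2
```

```bash
python3 -m handwheel '[[[0,0,0],[-0.033,-0.037,0.1],-1],[[0,0,0],[-0.033,-0.037,0.2],-1],[[0,0,0],[-0.033,-0.037,0.28],-1],[[0,0,0],[-0.033,-0.037,0.28],-1],[[0,0,0],[-0.033,-0.037,0.28],-1]]' |grep -E 'tcp|wrist'
for i in 1 2 3 4; do python3 -m handwheel '[[[0,0,0],[0,0,0.01],-1],[[0,0,0],[0,0,0.015],-1],[[0,0,0],[0,0,0.015],-1]]' |grep -E 'tcp|wrist'; done
```

```text
tcp_pos: [0.4273, -0.3462, 0.1839]
wrist_force: [0.0, 0.8, -0.3]
tcp_pos: [0.4274, -0.3465, 0.183]
wrist_force: [-0.2, -0.8, -1.0]
tcp_pos: [0.4272, -0.3462, 0.1809]
wrist_force: [0.2, -0.0, -2.3]
tcp_pos: [0.4271, -0.3461, 0.1792]
wrist_force: [-0.1, -0.2, -1.3]
tcp_pos: [0.4271, -0.3461, 0.1777]
wrist_force: [-0.5, 0.8, -1.7]
```

```bash
python3 -m handwheel '[[[0,0,0],[0.01,0.02,0.01],-1],[[0,0,0],[0.01,0.02,0.02],-1],[[0,0,0],[0.01,0.02,0.02],-1]]' |grep -E 'tcp|wrist'
for i in 1 2 3; do python3 -m handwheel '[[[0,0,0],[0,0,0.005],-1],[[0,0,0],[0,0,0.01],-1],[[0,0,0],[0,0,0.01],-1]]' |grep -E 'tcp|wrist'; done
```

```text
tcp_pos: [0.4266, -0.3438, 0.1756]
wrist_force: [-0.6, 0.1, -1.4]
tcp_pos: [0.4267, -0.344, 0.1748]
wrist_force: [-0.8, 0.7, -1.8]
tcp_pos: [0.4267, -0.344, 0.1738]
wrist_force: [-0.4, 0.6, -2.0]
tcp_pos: [0.4267, -0.344, 0.1728]
wrist_force: [-0.2, -0.2, -1.2]
```

```bash
python3 -m handwheel '[[[0,0,0],[0,0,0.01],-1],[[0,0,0],[0,0,0.015],-1],[[0,0,0],[0,0,0.015],1],[[0,0,0],[0,0,0],1],[[0,0,0],[0,0,0],1]]' |grep -E 'tcp|wid|wrist'
python3 -m handwheel '[[[0,0,0],[0,0,0],1],[[0,0,0],[0,0,-0.15],1],[[0,0,0],[0,0,-0.4],1],[[0,0,0],[0,0,-0.7],1],[[0,0,0],[0,0,-0.7],1]]' |grep -E 'tcp|wid'
python3 -m handwheel '[[[0,0,0],[0,0,-0.25],1],[[0,0,0],[0,0,-0.5],1],[[0,0,0],[0,0,-0.5],1]]' |grep -E 'tcp|wid'
python3 - <<'E'
from h import *
im,d,K,T,c=snap('wrist','w20.png'); stack(im,d,K,T,.111)
plan(.500,-.20,.285,np.pi/2-.0175)
E
```

```text
tcp_pos: [0.427, -0.3443, 0.1737]
wrist_force: [0.2, 0.4, 0.5]
width: 0.0852
tcp_pos: [0.4286, -0.3459, 0.2499]
width: 0.0852
tcp_pos: [0.4281, -0.3454, 0.299]
width: 0.0855
stack [  236   100    85   175 13738] [ 422.9 -345.2] [ 64.5 141.2] 76.7 [0.1087 0.1099 0.1111]
shift(100mm) [-0.359  1.581  0.114] turn [3.0e-04 2.6e-03 4.3e-01] at [ 0.4278 -0.3452  0.2968] [-3.137  0.006  2.904] w 0.0852 F [-0.5  1.1 -0.3] t 51.7
```

View pics/w20.png

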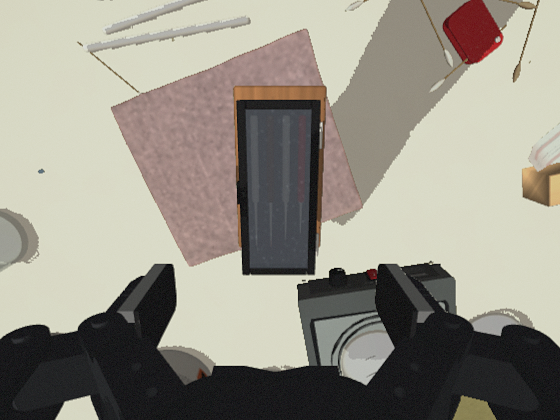

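The four-case column is centred on the board with no sideways offset, and the wedge tail is visible at (545,185). I'll go to it.

```bash
for i in 1 2; do python3 -m handwheel '[[[0,0,0],[-0.08,0.3,0.02],1],[[0,0,0],[-0.16,0.6,0.04],1],[[0,0,0],[-0.18,0.79,0.06],1],[[0,0,0],[-0.18,0.79,0.06],1]]' >/dev/null; done
for i in 1 2 3; do python3 -m handwheel '[[[0,0,0.036],[0,0,0],1],[[0,0,0.072],[0,0,0],1],[[0,0,0.108],[0,0,0],1],[[0,0,0.1434],[0,0,0],1],[[0,0,0.1434],[0,0,0],1]]' >/dev/null; done
python3 -m handwheel '[[[0,0,0],[0.3,0,0],1],[[0,0,0],[0.6,0,0],1],[[0,0,0],[0.9,0,0],1],[[0,0,0],[0.9,0,0.1],1],[[0,0,0],[0.9,0,0.1],1]]' | grep -E 'tcp|eef'
python3 - <<'E'
from h import *
im,d,K,T,c=snap('wrist','w21.png'); o,dr=wedge(im,d,K,T,.04,.518)
g=o-.015*dr; plan(g[0],g[1],.084,np.pi/2-.0175)
E
```

```text
tcp_pos: [0.5, -0.1079, 0.2694]
eef_rot: [-3.14, -0.0, 1.56]
wedge box [ 258    0   40  166 5677] yaw -0.6 origin [ 0.5008 -0.044 ] width 0.0322 len 0.1298
shift(100mm) [0.498 0.003 1.857] turn [-0.0007  0.      0.0014] at [ 0.5    -0.1088  0.2697] [-3.14   0.     1.558] w 0.0856 F [-0.2 -0.3  0.4] t 54.1
```

```bash
python3 -m handwheel '[[[0,0,0.001],[0.25,0,0.2],1],[[0,0,0.001],[0.49,0.003,0.45],1],[[0,0,0.001],[0.49,0.003,0.8],1],[[0,0,0.001],[0.49,0.003,0.95],1],[[0,0,0.001],[0.49,0.003,0.95],1]]' >/dev/null
python3 -m handwheel '[[[0,0,0],[0,0,0.3],1],[[0,0,0],[0,0,0.6],1],[[0,0,0],[0,0,0.85],1],[[0,0,0],[0,0,0.9],1],[[0,0,0],[0,0,0.9],1]]'
python3 -m handwheel '[[[0,0,0],[0,0,0],-1],[[0,0,0],[0,0,0],-1],[[0,0,0],[0,0,0],-1],[[0,0,0],[0,0,0],-1],[[0,0,0],[0,0,0],-1]]' 100
python3 -m handwheel '[[[0,0,0],[-0.1,0,0],-1],[[0,0,0],[-0.2,0,0],-1],[[0,0,0],[-0.3,0,0],-1],[[0,0,0],[-0.4,0,0],-1],[[0,0,0],[-0.4,0,0],-1]]'
python3 -c "
from h import *
plan(.4985,-.18,.085,np.pi/2-.0175)"
```

```text
clock: 54.95
tcp_pos: [0.5007, -0.0607, 0.0849]
eef_rot: [-3.138, -0.0, 1.549]
wrist_force: [0.2, -0.4, -0.1]
width: 0.0856
gripper_force: 0.0
clock: 55.37
tcp_pos: [0.502, -0.0606, 0.0874]
eef_rot: [3.141, 0.002, 1.55]
wrist_force: [-4.4, -1.6, 6.3]
width: 0.0315
gripper_force: 98.9
clock: 55.78
tcp_pos: [0.5019, -0.1002, 0.0875]
eef_rot: [3.139, -0.001, 1.55]
wrist_force: [0.4, 1.1, 4.6]
width: 0.0312
gripper_force: 99.0
shift(100mm) [-0.799 -0.017  0.024] turn [ 0.0009 -0.0005 -0.0011] at [ 0.5019 -0.1002  0.0875] [ 3.139e+00 -1.000e-03  1.550e+00] w 0.0312 F [0.4 1.1 4.6] t 55.8
```

```bash
python3 -m handwheel '[[[0,0,0],[-0.15,-0.01,0],-1],[[0,0,0],[-0.3,-0.01,0],-1],[[0,0,0],[-0.45,-0.015,0],-1],[[0,0,0],[-0.6,-0.015,0],-1],[[0,0,0],[-0.8,-0.015,0],-1]]' |grep -E 'wrist|wid'
python3 -m handwheel '[[[0,0,0],[0,0,-0.2],-1],[[0,0,0],[0,0,-0.5],-1],[[0,0,0],[0,0,-0.85],-1],[[0,0,0],[0,0,-1],-1],[[0,0,0],[0,0,-1],-1]]' |grep -E 'wrist|wid'
python3 -m handwheel '[[[0,0,0],[0,0,-0.15],-1],[[0,0,0],[0,0,-0.3],-1],[[0,0,0],[0,0,-0.3],-1]]' |grep -E 'wrist|wid'
python3 - <<'E'
from h import *
im,d,K,T,c=snap('scene','s22.png'); P=cloud(d,K,T)
cv2.imwrite('pics/s22c.png',cv2.resize(im[130:400,140:440],None,fx=2,fy=2))
m=(im.max(2)<60)&(abs(P[...,2]-.02)<.006)&(P[...,0]<.46)&(P[...,0]>.25)&(P[...,1]>.13)&(P[...,1]<.4)
p=P[cv2.morphologyEx(m.astype(np.uint8),cv2.MORPH_OPEN,np.ones((3,3)))>0]; print('mat',cv2.minAreaRect((p[:,:2]*1000).astype(np.float32)))
plan(.3307,.2223,.22,1.339)
E
```

```text
wrist_force: [0.3, 4.0, 5.0]
width: 0.0312
wrist_force: [0.8, -0.3, -0.8]
width: 0.0314
wrist_force: [-0.1, -0.5, 0.2]
width: 0.0313
mat ((342.10113525390625, 268.8122863769531), (185.23341369628906, 112.3588638305664), 76.32316589355469)
shift(100mm) [ 3.987 -1.759 -0.046] turn [0.0005 0.0003 0.067 ] at [ 0.4981 -0.1801  0.216 ] [3.14e+00 1.00e-03 1.55e+00] w 0.0311 F [ 0.7 -0.3 -0.7] t 56.9
```

View pics/s22c.png

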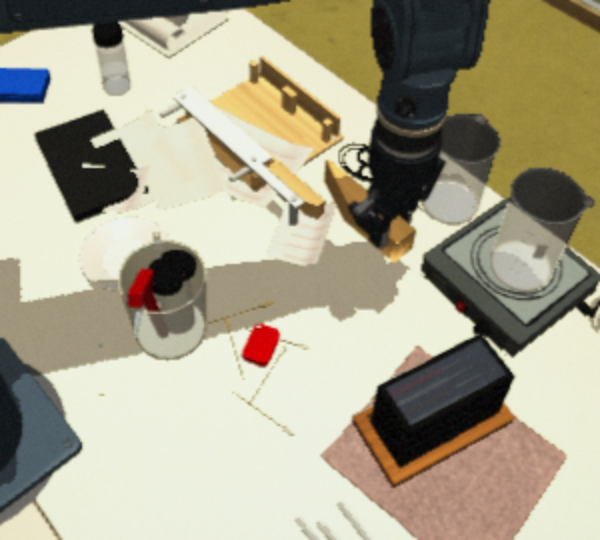

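The catch is shut (bar back at (240,145)), the rack is empty and the column stands. I'll carry the wedge to the slab at (85,165).

```bash
for i in 1 2 3 4; do python3 -m handwheel '[[[0,0,0],[0.3,-0.13,0],-1],[[0,0,0],[0.6,-0.26,0],-1],[[0,0,0],[0.9,-0.39,0],-1],[[0,0,0],[0.995,-0.44,0],-1]]' |grep wid; done
python3 -m handwheel '[[[0,0,0.035],[0,0,0],-1],[[0,0,0.067],[0,0,0],-1],[[0,0,0.067],[0,0,0],-1],[[0,0,0.067],[0,0,0],-1]]' |grep -E 'tcp|wid'
python3 - <<'E'
from h import *
im,d,K,T,c=snap('wrist','w23.png')
z=state()['tcp_pos'][2]-.0474; o,dr=wedge(im,d,K,T,z,.5); print('mid',o+.0325*dr)
plan(.3307,.2213,.112,1.339)
E
```

```text
width: 0.031
width: 0.0314
width: 0.0314
width: 0.0311
tcp_pos: [0.3301, 0.2215, 0.2147]
width: 0.0315
wedge box [  225     0    98   350 27819] yaw -12.1 origin [0.3332 0.239 ] width 0.0319 len 0.1284
mid [0.34002583 0.27076917]
shift(100mm) [0.002 0.007 1.029] turn [-0.0003  0.0004  0.0006] at [0.3301 0.2214 0.2149] [-3.141e+00  1.000e-03  1.341e+00] w 0.0311 F [ 0.5  0.5 -0.6] t 58.6
```

View pics/w23.png

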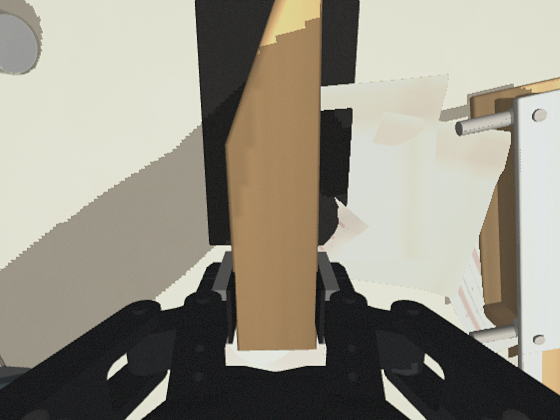

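The wedge is aligned over the slab. I'll lower and release it.

```bash
python3 -m handwheel '[[[0,0,0],[0,0.01,0.3],-1],[[0,0,0],[0,0.015,0.6],-1],[[0,0,0],[0,0.015,0.85],-1],[[0,0,0],[0,0.015,0.98],-1],[[0,0,0],[0,0.015,0.98],-1]]' |grep -E 'tcp|wrist'
for i in 1 2 3 4 5; do python3 -m handwheel '[[[0,0,0],[0,0,0.01],-1],[[0,0,0],[0,0,0.02],-1],[[0,0,0],[0,0,0.02],-1]]' |grep -E 'tcp|wrist'; done
```

```text
tcp_pos: [0.329, 0.2197, 0.1136]
wrist_force: [-1.4, 0.5, -2.4]
tcp_pos: [0.3328, 0.2217, 0.1173]
wrist_force: [-0.0, -0.6, -1.4]
tcp_pos: [0.3321, 0.2216, 0.1145]
wrist_force: [-0.1, -0.0, -1.7]
tcp_pos: [0.3315, 0.2214, 0.1117]
wrist_force: [-0.9, -0.2, -0.5]
tcp_pos: [0.3315, 0.2213, 0.1096]
wrist_force: [1.0, -0.3, -1.3]
tcp_pos: [0.3316, 0.2214, 0.1077]
wrist_force: [0.3, -0.1, -0.8]
```

```bash
python3 -m handwheel '[[[0,0,0],[0,0,0.01],-1],[[0,0,0],[0,0,0.02],-1],[[0,0,0],[0,0,0.02],-1]]' |grep -E 'tcp|wrist'
python3 -m handwheel '[[[0,0,0],[0,0,0],1],[[0,0,0],[0,0,0],1],[[0,0,0],[0,0,0],1],[[0,0,0],[0,0,0],1],[[0,0,0],[0,0,0],1]]' |grep -E 'tcp|wrist|wid'
for i in 1 2; do python3 -m handwheel '[[[0,0,0],[0,0,-0.2],1],[[0,0,0],[0,0,-0.5],1],[[0,0,0],[0,0,-0.8],1],[[0,0,0],[0,0,-0.8],1]]' |grep -E 'tcp|wid'; done
python3 - <<'E'
from h import *
im,d,K,T,c=snap('wrist','w24.png'); o,dr=wedge(im,d,K,T,.06,.5); print('mid',o+.0325*dr)
im,d,K,T,c=snap('scene','s24.png'); stack(im,d,K,T,.111); P=cloud(d,K,T)
b=(im.min(2)>120)&(abs(P[...,2]-.063)<.004)&(P[...,0]>.46)&(P[...,0]<.56)&(P[...,1]>-.05)&(P[...,1]<.27)
p=P[cv2.morphologyEx(b.astype(np.uint8),cv2.MORPH_OPEN,np.ones((3,3)))>0]; print('bar',cv2.boxPoints(cv2.minAreaRect((p[:,:2]*1000).astype(np.float32))).round(0).tolist())
cv2.imwrite('pics/s24c.png',cv2.resize(im[110:400,120:460],None,fx=2,fy=2))
E
```

```text
tcp_pos: [0.3317, 0.2214, 0.1074]
wrist_force: [-3.7, -0.6, 7.8]
tcp_pos: [0.3316, 0.2214, 0.1057]
wrist_force: [-0.8, -0.2, -0.1]
width: 0.085
tcp_pos: [0.3346, 0.2228, 0.192]
width: 0.0853
tcp_pos: [0.3339, 0.2224, 0.2718]
width: 0.0856
wedge box [ 250   39   41  187 5892] yaw -11.71 origin [0.3349 0.2373] width 0.0324 len 0.1499
mid [0.34152265 0.26916196]
stack [ 329  297   67   50 1691] [ 423.3 -345. ] [ 65.1 143.9] 77.6 [0.1066 0.1092 0.1116]
bar [[488.0, -27.0], [528.0, -27.0], [532.0, 260.0], [492.0, 261.0]]
```

View pics/w24.png

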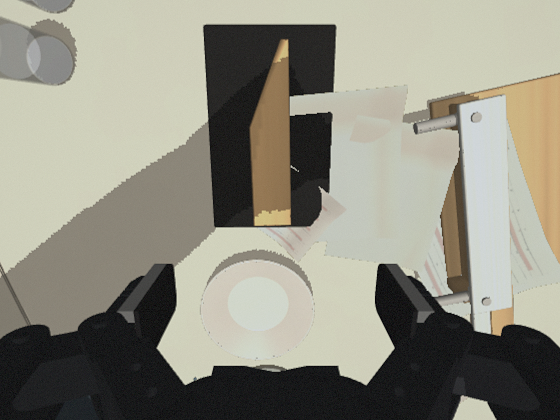

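The wedge lies flat in the middle of its slab at (270,135). The column is centred and the catch is shut, so I'm handing in.

```bash
python3 -c "
from plant import ticket
print(ticket.close_job())"
```

```text
the job is handed in; nothing more can be done
None
```

The job is handed in, though the interface returned no verdict: all four cases are stacked on the middle of the board (centres 3 mm or less from it by camera), the catch is shut, the wedge lies flat within 1 mm of its slab's centre, and nothing touched the beaker or the vial.

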